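# Lay the turning blank in the cradle and latch the hold-down

### The arm

A 7-joint arm with a two-finger parallel gripper is mounted at the origin on the work surface. World frame = base frame: x ahead of the robot, y to its left, z up, the work surface at z = 0. Lengths are in m, angles in rad, forces in N, time in s.
With the tool pointing down it reaches from about 0.425 to 0.925 m from the base axis. Payload 6.8 kg.
Tool frame: the origin (TCP) lies on the front face of the gripper's body, between the roots of the fingers; the fingertips stand 73 mm ahead of it and the grasp point (between the pads) lies 54 mm ahead of it; z points along the fingers, x is the direction in which the jaws open and shut, and the axes are right-handed (so a half turn about z gives the same grasp; the last joint's range is limited). The gripper opens to 85 mm and grips with 20 to 120 N. Pads are 22 mm wide; open, the fingers measure 114 mm over their backs; the gripper's body (76 mm by 85 mm) begins 54 mm behind the grasp point. The pads swing forward as they close: fully open they stand 13 mm farther back than shut.
Start: joints at [-1.364, 0.477, 0.022, 1.555, -0.011, 1.109, -0.083], TCP at [0.209, 0.642, 0.304] pointing down, gripper open.
Joint ranges: [-2.96, 2.96], [-0.34, 2.1], [-1.41, 1.46], [0.24, 2.44], [-1.37, 4.51], [0.17, 1.92], [-2.96, 2.96]. Speed limits (rad/s): [2.39, 2.39, 3.14, 3.14, 3.14, 3.14, 3.14].

### API

Orientations are given as a unit quaternion [w, x, y, z].
In Python, from station import get_obs, read_camera, hand_in gives the robot as it stands. The module is installed in compiled form; this text tells all that it offers.
- The arm moves only by the shell command python3 -m creep 'ROWS' [FORCE]. ROWS is JSON, a list that holds one entry, the list of rows, each a list of 7 numbers: the turn, a rotation vector about the tool's x, y, z in rad, then the shift along the tool's x, y, z in m, then the finger opening in m, from 0 to 0.0854. A call has 1 to 20 rows; each row shifts and turns the pose as measured when the row begins, along the tool's axes as they then stand; what a row does not reach is not made up. A row lasts 1/12 s, in which the tool goes at most 41.7 mm and 7.16 degrees, less where a joint would pass 70% of its speed; a pose out of reach is approached as far as the arm can. A call is refused whole if a number of a shift passes 0.0417 or a number of a turn 0.125, either way. A call with a gripper value outside its range is refused whole. The fingers move at their own pace and stop on an object; FORCE is the grip in N (left out, the last holds). Time passes only in rows, so rows that do not move let the fingers close. It gives the time, the measured TCP pose, the force and the opening at its end, in the units of the state.
- get_obs(): the state, without advancing time (a new reading comes with each control period).
- read_camera(name): name is "scene" or "side" or "wrist"; returns a dict with "color" (420x560x3 uint8, red, green, blue), "range_z" (420x560 float32, m along the optical axis (not along the pixel's ray), 0 where there is no reading), "fovy" (degrees; the focal length in pixels is half the picture's height over the tangent of half this angle, whatever the lens; pixels are square), "cx", "cy" (the principal point, pixels), "rvec" (rotation vector, rad) and "tvec" (3), from world to camera coordinates, as OpenCV has them. Camera axes: x right, y down, z forward; pixel columns grow to the right and rows downward; lengths in m; the calibration is good to about 2 mm. The wrist camera is an equidistant fisheye: a pixel r from the principal point sees the ray r / f radians off the axis. A picture is of the moment at which its call begins.
- hand_in(): hands the job in, once; it reports no verdict.
The state is a dict: "t": time; "q": joint angles; "joint_vel": joint speeds; "joint_torque": joint torques, N m; "eef_pos": TCP position; "tool_rot": TCP orientation; "contact_force": force on the tool from outside, world axes, zero at the start; "torque": the same for the moment, N m; "gripper_width": opening from 0.0 (shut) to 1.0 (fully open).
Only numpy, scipy, OpenCV 4.12 (cv2) and the standard library are available. Lean on these libraries where they do the work, as an engineer would, in place of code of your own. Each camera call takes 0.05 s, during which the arm holds its last target.

### The job

The tall square wood blank stands on the low front plate of the clamping cradle. Tip it over the front edge of the blue bed so that it lies on its side along the bed, and push it home square against the yellow end stop; then press the red hold-down lever down until its catch holds it clamped on the blank by itself, without leaning hard on it (never more than 45 N). Leave the other things on the bench alone.

Things in the scene. Friction and masses are not known exactly. Their poses are not given: they have to be found in the camera images.
- cradle: clamping cradle fixed to the bench, 465 x 140 mm. Origin on the bench top under the middle of the blue bed's front edge; x along the bed to the yellow end stop, y across, z up. Grey front plate: x = -115 to 0 mm, top 6 mm above the bench. Blue bed: from x = 0, 130 mm wide, top at 18 mm; its front edge is a 12 mm step, the low stop. Catch post at x = 293 to 345 mm, about 210 mm high
- bed_edge (a point): middle of the front edge of the blue bed, on its top, 18 mm above the bench; axes as the cradle's
- end_stop (a point): middle of the face of the yellow end stop, 170 mm from the bed's front edge, 43 mm above the bench; the stop is 110 mm wide and rises to 68 mm; axes as the cradle's
- blank_center (a point): centre of the pale square wood blank, 88 x 88 x 160 mm, 0.5 to 0.85 kg, z its long axis. At first it stands on the front plate, its face up to 20 mm from the bed's step, up to 12 mm off the middle line and 0.1 rad askew. Too wide for many grippers: push it. Lying on the bed its centre is 62 mm above the bench; home, at x = 90 mm of the cradle
- lever (a joint): lever hinge, rad: 0 = sprung up 50 degrees, 0.873 = level, growing as the pad is pressed. The push on the pad grows from 3 to about 8 N, rises to 10 to 18 N on the pawl, eases, and about 0.2 further the pawl snaps under the tail. The lever then rests at 0.77 to 0.97, different each time (catch height not given); 0.06 past that a rubber buffer adds 2 N per mm. Uncaught it springs up
- lever_pad (a point): middle of the top face of the red palm pad (60 x 50 mm) at the lever's free end, 160 mm from the hinge and 7 mm above the lever's middle line; 278 mm above the bench at first, 158 mm when level. x along the lever to the hinge, y across, z out of the pad's top (at joint 0 it leans 50 degrees to the cradle's +x). A ridge 10 mm high crosses it 28 to 36 mm towards the hinge
- lever_hinge (a point): point on the lever's hinge axis, 230 mm behind the bed's front edge, 151 mm above the bench; axes as the cradle's; the hinge turns about y, between yellow cheeks up to 170 mm high. A sprung rubber foot under the lever, 100 mm from the hinge, bears on the blank when the lever is down; the raised lever leaves room to tip the blank under it
- soldier: bystander: faceless turned toy soldier standing upright, black base and hat, yellow legs, red coat, 64 mm across, 190 mm tall; origin at the centre of its underside
- ring_tree: bystander: small turned ring tree (stack of pale cones), 72 mm across, 122 mm tall; origin at the centre of its underside
- bowl: bystander: dark wooden bowl, 124 mm across, 50 mm tall; origin at the centre of its underside
- wax_tin: bystander: round wax tin with pale metal lid and green band, 76 mm across, 55 mm tall; origin at the centre of its underside
- gouge: bystander: turning gouge lying on the bench, wooden handle and steel blade, about 320 mm long along its x axis, 32 mm tall; origin near mid length on its underside
- mallet: bystander: wooden mallet lying on the bench, head 60 x 90 x 60 mm (x, y, z) at +x, handle along x, 230 mm long in all; origin near mid length, on its underside
- spare_blank: bystander: slim uncut wood blank lying on the bench, 150 x 55 x 55 mm; not the one to clamp; origin at the centre of its underside
There are look-alikes about, which are no part of the job. What is shaped like the part that bears blank_center but orange is not meant.

How it is judged:
By the outcome, as a careful person would: the job done as asked, in the order asked, and still so for the second after the job is handed in, with the robot touching nothing.
It also fails if it takes over 72 s, if anything falls off the work surface, if the arm or the gripper's body presses on something with over 40 N, if the wrist force passes 120 N, or if a joint passes its speed limit or range.

## Working session

There is one attempt and no reset: what is moved stays moved. The work goes in short steps, Python scripts to look and compute and a shell command to move; the robot and the scene stay as the last step left them, time stands still between calls to the robot, and variables do not carry over. Pictures are saved under pics/ and viewed, and the job is handed in when it is done.

```bash
mkdir -p pics
cat > h.py <<'E'
import numpy as np, cv2
from station import get_obs, read_camera
from scipy.spatial.transform import Rotation as R
def cam(n):
    c=read_camera(n); c['name']=n
    c['f']=210/np.tan(np.radians(c['fovy'])/2); c['R']=cv2.Rodrigues(np.array(c['rvec'],float))[0]; c['t']=np.array(c['tvec'],float).ravel()
    return c
def ray(c,u,v):
    x=(u-c['cx'])/c['f'];y=(v-c['cy'])/c['f']
    if c['name']=='wrist':
        r=np.hypot(x,y); s=np.sin(r)/max(r,1e-9); d=np.array([x*s,y*s,np.cos(r)])
    else: d=np.array([x,y,1.])
    return -c['R'].T@c['t'], c['R'].T@d
def onz(c,u,v,z):
    o,d=ray(c,u,v); return o+d*(z-o[2])/d[2]
def pt(c,u,v):
    o,d=ray(c,u,v); z=c['range_z'][int(v),int(u)]
    dz=(c['R']@d)[2]; return o+d*z/dz
def cloud(c):
    vv,uu=np.mgrid[0:420,0:560]; x=(uu-c['cx'])/c['f'];y=(vv-c['cy'])/c['f']
    z=c['range_z']
    P=np.stack([x*z,y*z,z],-1)
    return (P-c['t'])@c['R']
def proj(c,p):
    q=c['R']@np.array(p)+c['t']; return q[0]/q[2]*c['f']+c['cx'], q[1]/q[2]*c['f']+c['cy']
def save(c,n,crop=None,s=1):
    im=c['color'][:,:,::-1]
    if crop: im=im[crop[1]:crop[3],crop[0]:crop[2]]
    if s!=1: im=cv2.resize(im,None,fx=s,fy=s,interpolation=cv2.INTER_CUBIC)
    cv2.imwrite('pics/'+n+'.png',im)
E
python3 - <<'E'
from h import *
for n in ['scene','side','wrist']:
    c=cam(n); save(c,n+'0',s=1.4); print(n,c['fovy'],-c['R'].T@c['t'],c['R'][2])
o=get_obs()
print({k:np.round(v,3) for k,v in o.items()})
E
```

```text
scene 46.37375186746258 [0.91519208 0.71561904 1.56289331] [-0.23912512 -0.45976548 -0.85523966]
side 50.190847318231526 [ 0.15639117 -0.96319849  1.05993532] [ 0.27038543  0.70799658 -0.65240522]
wrist 65.70646984690485 [0.14453987 0.6626697  0.37283375] [ 0.25481281 -0.08523462 -0.9632266 ]
{'t': np.float64(0.15), 'q': array([-1.364,  0.478,  0.022,  1.556, -0.012,  1.109, -0.083]), 'joint_vel': array([-0.001, -0.003, -0.   , -0.002, -0.001,  0.002,  0.001]), 'joint_torque': array([ 3.0000e-03, -5.9693e+01,  1.6100e+00, -2.8149e+01,  1.3000e-02,
        7.0000e-03,  0.0000e+00]), 'eef_pos': array([0.209, 0.641, 0.303]), 'tool_rot': array([ 0.   ,  0.809,  0.588, -0.001]), 'contact_force': array([ 0.685, -0.072, -0.882]), 'torque': array([-0.   , -0.039,  0.011]), 'gripper_width': np.float64(1.0)}
```

View pics/scene0.png

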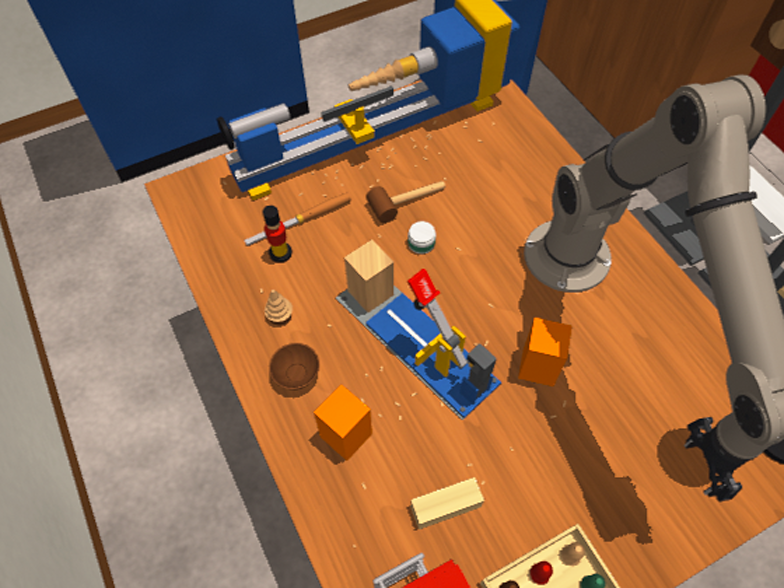

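View pics/side0.png

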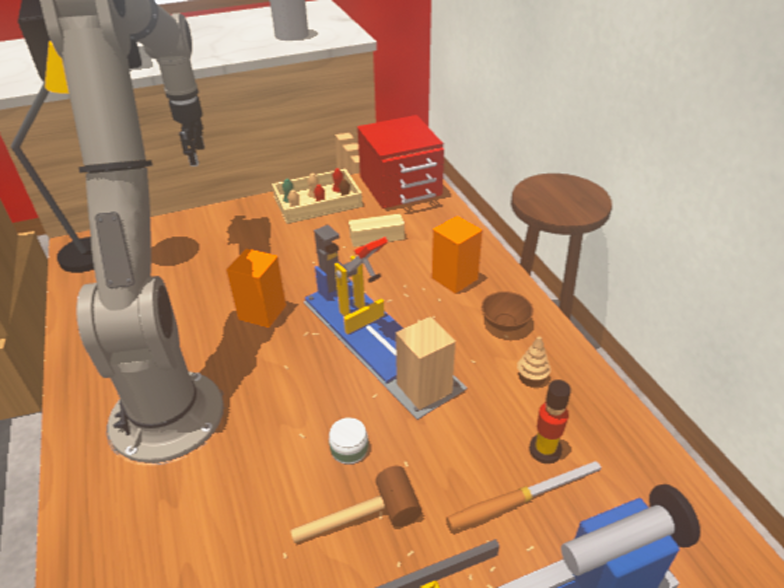

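View pics/wrist0.png

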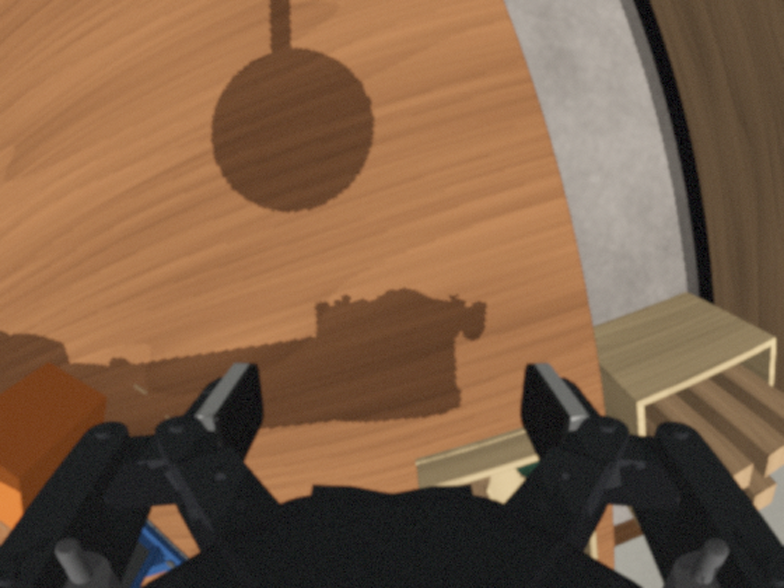

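The scene picture (784 px wide) shows the pale blank on the grey plate at (369,272). The two look-alikes are orange, at (343,420) and (546,350), so they are ruled out. The spare blank at (447,502) is slim and lying down. The cradle's blue bed runs from (380,310) to (480,400), and the red pad is at (424,287).

```bash
cat >> h.py <<'E'
def hsvm(c,lo,hi):
    return cv2.inRange(cv2.cvtColor(c['color'],cv2.COLOR_RGB2HSV),lo,hi)>0
E
python3 - <<'E'
from h import *
C={n:cam(n) for n in ['scene','side']}
save(C['scene'],'sc_crop',(225,155,375,305),4); save(C['side'],'si_crop',(205,150,345,305),4)
for n,c in C.items():
    P=cloud(c); c['P']=P
    # bench check
    b=(np.abs(P[...,2])<0.01); print(n,'bench z',np.median(P[b][:,2]))
    blue=hsvm(c,(100,120,40),(125,255,255))&(P[...,0]>0.3)&(P[...,1]<0.45)&(P[...,1]>-0.3)&(np.abs(P[...,2]-.018)<.006)
    Q=P[blue][:,:2].astype(np.float32); print('blue',len(Q),Q.min(0),Q.max(0), np.median(P[blue][:,2]))
    r=cv2.minAreaRect(Q); print(r, cv2.boxPoints(r).round(3).tolist())
    top=(np.abs(P[...,2]-.166)<.005)&hsvm(c,(8,30,120),(30,150,255))
    Q=P[top][:,:2].astype(np.float32); print('top',len(Q)); r=cv2.minAreaRect(Q); print(r,cv2.boxPoints(r).round(3).tolist())
    red=hsvm(c,(0,180,90),(6,255,255))|hsvm(c,(174,180,90),(180,255,255))
    red&=(P[...,2]>.2)&(P[...,2]<.33)&(P[...,1]<.3)&(P[...,1]>-.2)&(P[...,0]>.3)
    Q=P[red]; print('red',len(Q),Q.mean(0),Q.min(0),Q.max(0))
E
```

```text
scene bench z -0.0005798896097697172
blue 1800 [ 0.37109205 -0.0911731 ] [0.5822128 0.2734696] 0.017303087002361807
((0.47851288318634033, 0.08921805024147034), (0.13191424310207367, 0.3508044481277466), 15.35653018951416) [[0.36800000071525574, 0.2409999966621399], [0.460999995470047, -0.09700000286102295], [0.5889999866485596, -0.06199999898672104], [0.4959999918937683, 0.2759999930858612]]
top 470
((0.5281733274459839, -0.182381272315979), (0.43961548805236816, 0.8896581530570984), 47.15996170043945) [[0.05299999937415123, -0.04100000113248825], [0.7049999833106995, -0.6460000276565552], [1.003999948501587, -0.3240000009536743], [0.35100001096725464, 0.2809999883174896]]
red 319 [0.48868664 0.04903931 0.27625187] [0.45714664 0.01674236 0.25198735] [0.51697519 0.08143851 0.30480315]
side bench z 0.0020291744218727996
blue 965 [ 0.37371832 -0.09665268] [0.54240966 0.2415116 ] 0.02011069558616271
((0.47528377175331116, 0.08324282616376877), (0.12755174934864044, 0.3431638777256012), 15.330374717712402) [[0.36800000071525574, 0.23199999332427979], [0.45899999141693115, -0.0989999994635582], [0.5820000171661377, -0.06499999761581421], [0.4909999966621399, 0.26600000262260437]]
top 1059
((0.15862423181533813, 0.5300461649894714), (2.108646869659424, 1.3362212181091309), 79.57489013671875) [[-0.6890000104904175, -0.38600000739097595], [0.625, -0.628000020980835], [1.00600004196167, 1.4459999799728394], [-0.30799999833106995, 1.687999963760376]]
red 126 [0.48194208 0.02840853 0.2873605 ] [0.4570715  0.01159707 0.25886495] [0.51667512 0.06927265 0.30414005]
```

View pics/sc_crop.png

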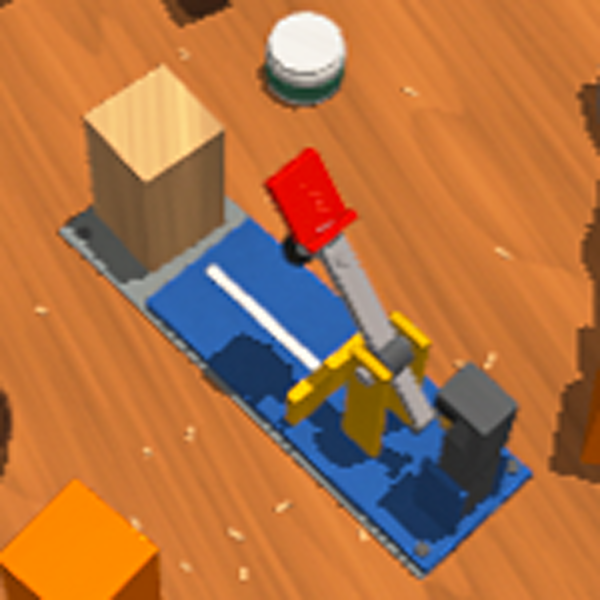

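View pics/si_crop.png

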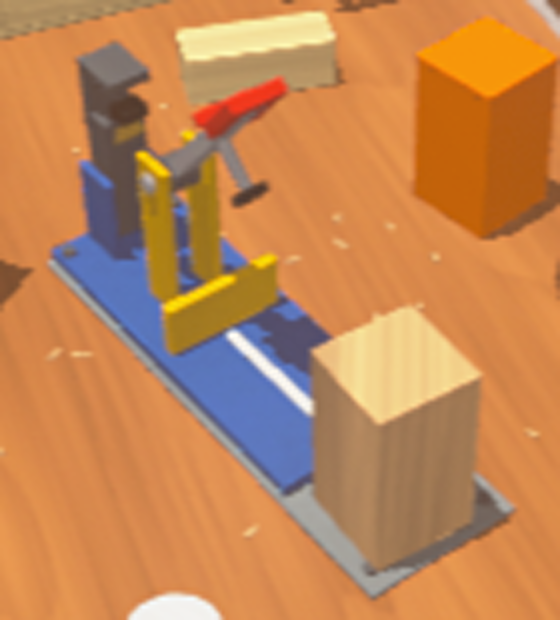

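Run:
```python
from h import *
import math
for n in ['scene','side']:
    c=cam(n); P=cloud(c)
    zz={'scene':-.0006,'side':.002}[n]
    reg=(P[...,0]>.4)&(P[...,0]<.7)&(P[...,1]>-.3)&(P[...,1]<0.02)
    top=(np.abs(P[...,2]-zz-.166)<.006)&reg
    Q=P[top][:,:2].astype(np.float32); r=cv2.minAreaRect(Q); print(n,'top',len(Q),r)
    m=top.astype(np.uint8); cn=max(cv2.findContours(m,0,cv2.CHAIN_APPROX_NONE)[0],key=cv2.contourArea)
    q=cv2.approxPolyDP(cn,4,True)[:,0]; print([ (tuple(a),onz(c,*a,.166).round(4)[:2].tolist()) for a in q])
    # bed contour
    blue=hsvm(c,(100,100,30),(125,255,255))&(np.abs(P[...,2]-zz-.018)<.005)&(P[...,0]>.3)&(P[...,1]>-.25)&(P[...,1]<.35)
    vv,uu=np.nonzero(blue); Q=np.array([onz(c,u,v,.018)[:2] for u,v in zip(uu,vv)],np.float32)
    r=cv2.minAreaRect(Q); print('bed',r,cv2.boxPoints(r).round(4).tolist())
    # yellow stop: top at 68mm
    yel=hsvm(c,(20,150,60),(32,255,255))&(P[...,0]>.3)&(P[...,1]>-.15)&(P[...,1]<.35)
    Y=P[yel&(abs(P[...,2]-zz-.066)<.004)]; print('stop top',len(Y),Y.mean(0) if len(Y) else '')
    w=hsvm(c,(0,0,190),(180,40,255))&(np.abs(P[...,2]-zz-.018)<.004)&(P[...,0]>.3)&(P[...,1]>-.1)&(P[...,1]<.2)
    vv,uu=np.nonzero(w); Q=np.array([onz(c,u,v,.018)[:2] for u,v in zip(uu,vv)],np.float32)
    print('stripe',len(Q),cv2.fitLine(Q,2,0,.01,.01).ravel(),Q.mean(0))
    g=(np.abs(P[...,2]-zz-.006)<.003)&reg
    g2=g&hsvm(c,(0,0,60),(180,60,200)); Q=P[g2][:,:2].astype(np.float32); print('plate',len(Q),cv2.minAreaRect(Q) if len(Q) else '')
    red=hsvm(c,(0,180,90),(6,255,255))|hsvm(c,(174,180,90),(180,255,255))
    red&=(P[...,2]>.2)&(P[...,2]<.33)&(P[...,1]<.2)&(P[...,1]>-.2)&(P[...,0]>.3)
    print('red',P[red].mean(0))
```

```text
scene top 526 ((0.5312926173210144, -0.13967861235141754), (0.09080599993467331, 0.0932278260588646), 11.861525535583496)
[((np.int32(265), np.int32(171)), [0.4978, -0.1892]), ((np.int32(246), np.int32(183)), [0.5783, -0.175]), ((np.int32(261), np.int32(201)), [0.5658, -0.0857]), ((np.int32(279), np.int32(188)), [0.4879, -0.1034])]
bed ((0.4778568744659424, 0.09029960632324219), (0.13072450459003448, 0.34919899702072144), 15.15086555480957) [[0.36910000443458557, 0.24169999361038208], [0.4603999853134155, -0.09529999643564224], [0.5866000056266785, -0.06109999865293503], [0.4952999949455261, 0.2759000062942505]]
stop top 62 [0.4936468  0.10294908 0.06556087]
stripe 74 [ 0.2686377  -0.9632413   0.498662    0.00264231] [0.49866197 0.0026423 ]
plate 199 ((0.5248687267303467, -0.09297651052474976), (0.14092274010181427, 0.19946929812431335), 14.527594566345215)
red [0.48962377 0.04886655 0.27697175]
side top 743 ((0.5297709107398987, -0.14437870681285858), (0.08971263468265533, 0.09274035692214966), 10.576353073120117)
[((np.int32(307), np.int32(226)), [0.5655, -0.0938]), ((np.int32(282), np.int32(237)), [0.4812, -0.1085]), ((np.int32(299), np.int32(257)), [0.4952, -0.1981]), ((np.int32(324), np.int32(244)), [0.5793, -0.1794])]
bed ((0.4766541123390198, 0.08460729569196701), (0.12752307951450348, 0.3469221591949463), 15.127274513244629) [[0.36980000138282776, 0.2354000061750412], [0.4603999853134155, -0.09950000047683716], [0.5835000276565552, -0.06620000302791595], [0.492900013923645, 0.2687000036239624]]
stop top 104 [0.46954802 0.09104873 0.0682043 ]
stripe 211 [0.99989814 0.01427231 1.156781   0.03390374] [1.1567814  0.03390374]
plate 330 ((0.519488513469696, -0.07984161376953125), (0.13887633383274078, 0.2405792772769928), 15.557622909545898)
red [0.48170637 0.02817269 0.2875931 ]
```

Measured from both views: the bed edge's middle is at about (0.523, -0.0805), and the cradle's x axis is (-0.264, 0.965). The blank's centre in the cradle frame is x ≈ -61 mm and y ≈ +9 mm, about 0.07 rad askew, which is within the stated limits. The red pad is at (0.489, 0.049), where the geometry puts it. First move: up, then over.

```bash
python3 -m creep '[[[0,0,0,0,0,-0.04,0.05],[0,0,0,0,0,-0.04,0.05],[0,0,0,0,0,-0.04,0.05],[0,0,0,-0.0254,0.0318,0,0.05],[0,0,0,-0.0254,0.0318,0,0.05],[0,0,0,-0.0254,0.0318,0,0.05],[0,0,0,-0.0254,0.0318,0,0.05],[0,0,0,-0.0254,0.0318,0,0.05],[0,0,0,-0.0254,0.0318,0,0.05],[0,0,0,-0.0254,0.0318,0,0.05],[0,0,0,-0.0254,0.0318,0,0.05],[0,0,0,-0.0254,0.0318,0,0.05],[0,0,0,-0.0254,0.0318,0,0.05],[0,0,0,-0.0254,0.0318,0,0.05],[0,0,0,-0.0254,0.0318,0,0.05],[0,0,0,-0.0254,0.0318,0,0.05]]]'
cat > st.py <<'E'
from h import *
O=np.array([.523,-.0805,0]);X=np.array([-.2639,.9646,0]);Y=np.array([-.9646,-.2639,0])
def st(goal=None,tip=0.073):
    o=get_obs(); q=np.array(o['tool_rot']); M=R.from_quat(q,scalar_first=True).as_matrix(); p=np.array(o['eef_pos'])
    cr=lambda v:np.array([(v-O)@X,(v-O)@Y,v[2]])
    print('t',round(float(o['t']),2),'q',np.round(o['q'],2),'p',p.round(4),'F',np.round(o['contact_force'],1),'w',round(float(o['gripper_width']),2))
    print('cradle tcp',cr(p).round(4),'tip',cr(p+M[:,2]*tip).round(4),'tool axes in cradle x',np.round([M[:,0]@X,M[:,0]@Y,M[2,0]],3),'z',np.round([M[:,2]@X,M[:,2]@Y,M[2,2]],3))
    C=np.stack([X,Y,[0,0,1]],1)
    print('fx along cradle',np.round(C.T@np.array(o['contact_force']),1))
    if goal is not None: # goal TCP in cradle coordinates
        g=O+C@np.array(goal); print('shift tool',(M.T@(g-p)).round(4))
    return o,M,p
E
python3 -c "
from st import *
o,M,p=st([-.135,.005,.42]); 
des=np.stack([-Y,-X,[0,0,-1]],1)
print(np.linalg.det(des),R.from_matrix(M.T@des).as_rotvec())"
```

```text
t: 1.68
eef_pos: [0.5016, 0.1978, 0.4288]
tool_rot: [-0.003, 0.803, 0.596, 0.002]
contact_force: [-0.3, 1.1, -0.2]
gripper_width: 0.589
t 1.68 q [-0.77  0.15  0.32  1.73 -0.06  1.26  0.84] p [0.5016 0.1978 0.4288] F [-0.3  1.1 -0.2] w 0.59
cradle tcp [ 0.2741 -0.0528  0.4288] tip [ 0.2746 -0.0529  0.3558] tool axes in cradle x [ 0.847 -0.532  0.007] z [ 0.007 -0.002 -1.   ]
fx along cradle [ 1.1  0.  -0.2]
shift tool [-0.3771  0.1689  0.0058]
1.00009637 [-0.00560258 -0.00511354  1.00942866]
```

```bash
python3 -m creep '[[[0,0,0.124,0,0,0,0.05],[0,0,0.124,0,0,0,0.05],[0,0,0.124,0,0,0,0.05],[0,0,0.124,0,0,0,0.05],[0,0,0.124,0,0,0,0.05],[0,0,0.124,0,0,0,0.05],[0,0,0.124,0,0,0,0.05],[0,0,0.124,0,0,0,0.05],[0,0,0.02,-0.006,0.041,0,0.05],[0,0,0,-0.006,0.041,0,0.05],[0,0,0,-0.006,0.041,0,0.05],[0,0,0,-0.006,0.041,0,0.05],[0,0,0,-0.006,0.041,0,0.05],[0,0,0,-0.006,0.041,0,0.05],[0,0,0,-0.006,0.041,0,0.05],[0,0,0,-0.006,0.041,0,0.05],[0,0,0,-0.006,0.041,0,0.05],[0,0,0,-0.006,0.041,0,0.05]]]'
python3 - <<'E'
from st import *
o,M,p=st([-.145,.005,.125]); 
des=np.stack([-Y,-X,[0,0,-1]],1); print(R.from_matrix(M.T@des).as_rotvec().round(3))
c=cam('wrist'); save(c,'w1',s=1.3)
c=cam('side'); save(c,'s1',(200,100,480,340),2.8)
P=cloud(c)
m=hsvm(c,(0,180,80),(6,255,255))&(P[...,1]<-.1)&(P[...,0]>.5)&(P[...,0]<.8)&(P[...,2]<.2)&(P[...,2]>0)
print('soldier',P[m].mean(0))
E
```

```text
t: 3.18
eef_pos: [0.5523, -0.2244, 0.4283]
tool_rot: [-0.005, 0.991, 0.133, 0.005]
contact_force: [1.0, 0.7, -0.2]
gripper_width: 0.586
t 3.18 q [-0.25  0.29  0.7   1.63 -0.21  1.29  0.75] p [ 0.5523 -0.2244  0.4283] F [ 1.   0.7 -0.2] w 0.59
cradle tcp [-0.1465  0.0097  0.4283] tip [-0.1459  0.0088  0.3553] tool axes in cradle x [-0.    -1.     0.011] z [ 0.009 -0.011 -1.   ]
fx along cradle [ 0.4 -1.1 -0.2]
shift tool [0.0012 0.0011 0.3034]
[-0.009 -0.011 -0.   ]
soldier [ 0.67925467 -0.39159292  0.11186411]
```

View pics/s1.png

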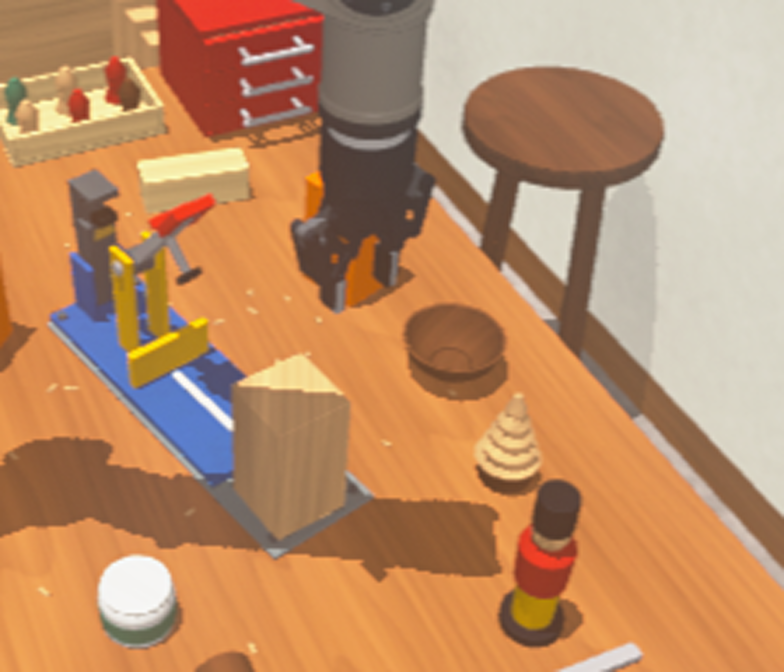

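View pics/w1.png

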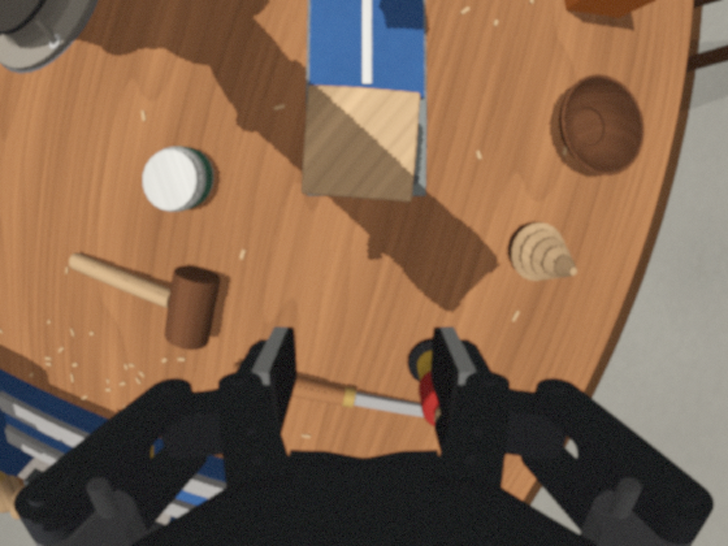

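The side and wrist views show the hand well above and behind the blank, and the soldier, ring tree, tin and mallet are clear. The gripper body is wide, so I'll tilt the fingers 40° toward the bed and come down behind the blank.

```bash
python3 -m creep '[[[0.116,-0.002,0,0,0.008,0,0.05],[0.116,-0.002,0,0,0.008,0,0.05],[0.116,-0.002,0,0,0.008,0,0.05],[0.116,-0.002,0,0,0.008,0,0.05],[0.116,-0.002,0,0,0.008,0,0.05],[0.116,-0.002,0,0,0.008,0,0.05]]]'
python3 -c "
from st import *
o,M,p=st([-.19,.009,.11])"
```

```text
t: 3.78
eef_pos: [0.5665, -0.2697, 0.4183]
tool_rot: [-0.352, 0.926, 0.13, -0.042]
contact_force: [-42.5, 29.4, 35.3]
gripper_width: 0.59
t 3.78 q [ 0.21  0.62  0.55  1.32 -0.7   1.92  1.03] p [ 0.5665 -0.2697  0.4183] F [-42.5  29.4  35.3] w 0.59
cradle tcp [-0.194   0.008   0.4183] tip [-0.1456  0.0075  0.3637] tool axes in cradle x [ 0.006 -1.     0.014] z [ 0.663 -0.006 -0.748]
fx along cradle [39.6 33.3 35.3]
shift tool [-0.0052  0.2015  0.2333]
```

```bash
python3 -m creep '[[[0,0,0,0,0,0,0.05]]]'; python3 -c "
from st import *
o=get_obs(); print(np.round(o['q'],4),o['contact_force'],o['joint_vel'])
c=cam('scene'); save(c,'s2',(180,60,560,420),1.6)"
```

```text
t: 3.87
eef_pos: [0.5668, -0.2735, 0.4128]
tool_rot: [-0.353, 0.926, 0.125, -0.043]
contact_force: [-1.7, 1.2, -1.6]
gripper_width: 0.582
[ 0.2195  0.624   0.543   1.3189 -0.6967  1.9113  1.0267] [-1.70141772  1.18345202 -1.63383063] [ 0.00618738 -0.06226371 -0.07560161 -0.01624809  0.0639615   0.06886351
 -0.03639526]
```

View pics/s2.png

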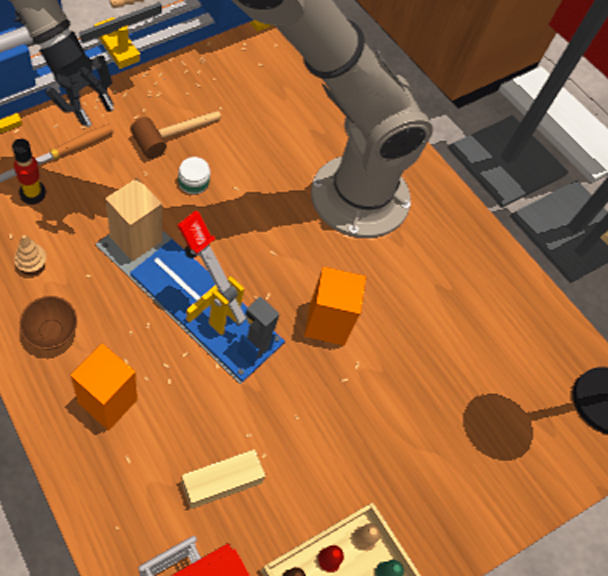

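The spike was an acceleration transient: the force reads about 0 at rest, and nothing is near the hand. I'll move more gently from here, and going lower will also take joint 6 off its limit.

```bash
python3 -m creep '[[[0,0,0,0,0.012,0.013,0.05],[0,0,0,0,0.02,0.022,0.05],[0,0,0,0,0.022,0.025,0.05],[0,0,0,0,0.022,0.025,0.05],[0,0,0,0,0.022,0.025,0.05],[0,0,0,0,0.022,0.025,0.05],[0,0,0,0,0.022,0.025,0.05],[0,0,0,0,0.022,0.025,0.05],[0,0,0,0,0.012,0.014,0.05],[0,0,0,0,0,0,0.05]]]'
python3 -c "
from st import *
o,M,p=st([-.19,.009,.11])
des=np.stack([-Y,np.cross(.643*X-[0,0,.766],-Y),.643*X-np.array([0,0,.766])],1); print(R.from_matrix(M.T@des).as_rotvec().round(3))"
```

```text
t: 4.75
eef_pos: [0.5739, -0.258, 0.1584]
tool_rot: [-0.347, 0.926, 0.144, -0.042]
contact_force: [-0.6, 1.3, 0.3]
gripper_width: 0.584
t 4.75 q [ 0.22  0.86  0.47  1.51 -0.75  1.54  1.26] p [ 0.5739 -0.258   0.1584] F [-0.6  1.3  0.3] w 0.58
cradle tcp [-0.1847 -0.0022  0.1584] tip [-0.1368 -0.0019  0.1032] tool axes in cradle x [ 0.033 -0.999  0.023] z [ 0.655  0.004 -0.755]
fx along cradle [1.4 0.3 0.3]
shift tool [-0.0125  0.0353  0.0331]
[-0.016  0.004  0.04 ]
```

```bash
python3 -m creep '[[[0,0,0.02,-0.006,0.017,0.016,0.05],[0,0,0.02,-0.006,0.017,0.016,0.05],[0,0,0,0,0,0,0.05]]]'
python3 - <<'E'
from st import *
o,M,p=st([-.15,.007,.11])
c=cam('side'); save(c,'s3',(200,150,420,330),3.5)
E
```

```text
t: 5.0
eef_pos: [0.5672, -0.2638, 0.116]
tool_rot: [-0.345, 0.928, 0.129, -0.047]
contact_force: [-0.6, -0.7, -0.3]
gripper_width: 0.585
t 5.0 q [ 0.23  0.91  0.46  1.53 -0.76  1.5   1.28] p [ 0.5672 -0.2638  0.116 ] F [-0.6 -0.7 -0.3] w 0.59
cradle tcp [-0.1885  0.0057  0.116 ] tip [-0.1408  0.0061  0.0607] tool axes in cradle x [ 0.008 -1.     0.001] z [ 0.653  0.005 -0.757]
fx along cradle [-0.5  0.7 -0.3]
shift tool [-0.001  -0.0252  0.0296]
```

View pics/s3.png

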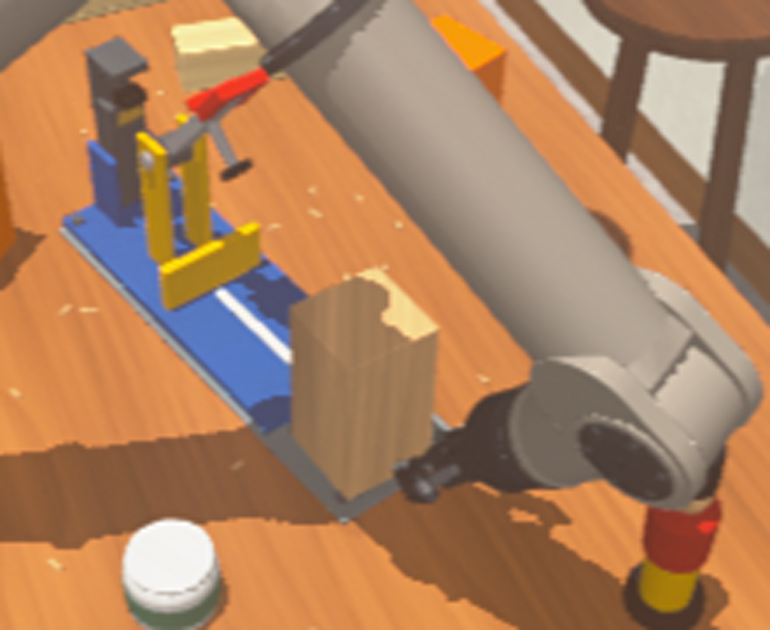

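The wrist looks close to the soldier in this view (picture 680,500), so I'll measure the clearance before moving.

Run:
```python
from st import *
for n in ['side','scene']:
    c=cam(n); P=cloud(c)
    g=(P[...,2]>.02)&(P[...,2]<.35)&(np.hypot(P[...,0]-.685,P[...,1]+.395)<.15)
    H=cv2.cvtColor(c['color'],cv2.COLOR_RGB2HSV)
    arm=g&(H[...,1]<90)
    Q=P[arm]; d=np.hypot(Q[:,0]-.685,Q[:,1]+.395); 
    print(n,len(Q), 'min z',Q[:,2].min() if len(Q) else '')
    for lo in np.arange(0,.15,.03):
        s=(d>=lo)&(d<lo+.03)
        if s.any(): print(round(lo,2),s.sum(),'zmin',np.percentile(Q[s][:,2],[2,20]).round(3))
    r=hsvm(c,(0,180,80),(6,255,255))&g; print('red',P[r].mean(0) if r.any() else None)
    save(c,'cl_'+n,(200,30,480,330),2)
```

```text
side 1983 min z 0.02003759394440318
0.0 34 zmin [0.158 0.17 ]
0.03 66 zmin [0.303 0.324]
0.06 218 zmin [0.02  0.324]
0.09 389 zmin [0.199 0.249]
0.12 1276 zmin [0.177 0.234]
red [ 0.68119867 -0.39681882  0.10937931]
scene 1375 min z 0.020012681372077026
0.0 115 zmin [0.181 0.187]
0.03 320 zmin [0.157 0.191]
0.06 238 zmin [0.022 0.254]
0.09 351 zmin [0.19  0.235]
0.12 351 zmin [0.142 0.179]
red [ 0.6930997  -0.35736613  0.10898309]
```

View pics/cl_scene.png

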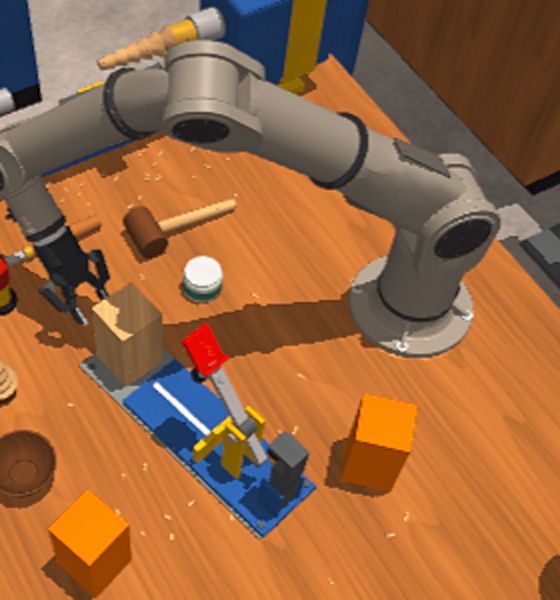

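Arm surfaces near the soldier are at about 0.2 m or higher, so it clears the 190 mm soldier, and the coming moves go away from it. Next comes the slow low push to bring the blank against the step.

```bash
python3 -m creep '[[[0,0,0,-0.001,-0.003,0.012,0.05],[0,0,0,-0.001,-0.003,0.012,0.05],[0,0,0,0,-0.006,0.005,0.05],[0,0,0,0,-0.006,0.005,0.05]]]'
python3 -c "
from st import *
st([-.144,.008,.095])"
```

```text
t: 5.48
eef_pos: [0.5593, -0.2307, 0.1087]
tool_rot: [-0.341, 0.93, 0.131, -0.041]
contact_force: [3.0, -2.8, -0.6]
gripper_width: 0.585
t 5.48 q [ 0.2   0.88  0.45  1.61 -0.79  1.43  1.29] p [ 0.5593 -0.2307  0.1087] F [ 3.  -2.8 -0.6] w 0.58
cradle tcp [-0.1545  0.0046  0.1087] tip [-0.1074  0.0043  0.053 ] tool axes in cradle x [ 0.008 -1.     0.013] z [ 0.645 -0.005 -0.764]
fx along cradle [-3.5 -2.1 -0.6]
shift tool [-0.0035  0.0008  0.0172]
```

```bash
python3 -m creep '[[[0,0,0,0,-0.004,0.0035,0.05],[0,0,0,0,-0.004,0.0035,0.05]]]' | grep -E "force|pos"
python3 -m creep '[[[0,0,0,0,-0.004,0.0035,0.05]]]' | grep -E "force|pos"
python3 -m creep '[[[0,0,0,0,-0.004,0.0035,0.05]]]' | grep -E "force|pos"
python3 -c "
from st import *
st([-.144,.008,.095])"
```

```text
eef_pos: [0.5567, -0.2192, 0.1092]
contact_force: [0.1, -3.4, -1.1]
eef_pos: [0.5556, -0.2169, 0.1101]
contact_force: [3.0, -20.0, 9.5]
eef_pos: [0.5548, -0.2162, 0.1114]
contact_force: [3.8, -17.0, 7.8]
t 5.82 q [ 0.17  0.85  0.45  1.65 -0.79  1.39  1.28] p [ 0.5548 -0.2162  0.1114] F [  3.8 -17.    7.8] w 0.58
cradle tcp [-0.1393  0.0051  0.1114] tip [-0.0933  0.0043  0.0546] tool axes in cradle x [ 0.004 -1.     0.017] z [ 0.63  -0.011 -0.777]
fx along cradle [-17.4   0.8   7.8]
shift tool [-0.0032  0.0139  0.0097]
```

It is seated: the force jumped to about 20 N at the step. I'll back off, rise, and push high to tip it.

```bash
python3 -m creep '[[[0,0,0,0,0.008,-0.006,0.05],[0,0,0,-0.001,0.004,-0.003,0.05],[0,0,0,-0.001,-0.014,-0.017,0.05],[0,0,0,-0.001,-0.02,-0.025,0.05],[0,0,0,-0.001,-0.02,-0.025,0.05],[0,0,0,0,0,0,0.05]]]'|grep force
python3 - <<'E'
from st import *
st([-.12,.008,.197])
c=cam('scene'); save(c,'s4',(200,130,400,300),4); P=cloud(c)
top=(np.abs(P[...,2]-.165)<.006)&(P[...,0]>.4)&(P[...,0]<.7)&(P[...,1]>-.3)&(P[...,1]<0.02)&hsvm(c,(8,30,60),(30,170,255))
Q=P[top][:,:2].astype(np.float32); r=cv2.minAreaRect(Q); print(len(Q),r)
d=np.array([*r[0],0])-O; print(d@X,d@Y)
E
```

```text
contact_force: [0.2, -0.7, 1.2]
t 6.32 q [ 0.17  0.75  0.5   1.61 -0.73  1.52  1.22] p [ 0.5516 -0.2316  0.1987] F [ 0.2 -0.7  1.2] w 0.59
cradle tcp [-0.1533  0.0122  0.1987] tip [-0.1068  0.0118  0.1424] tool axes in cradle x [ 0.005 -1.     0.011] z [ 0.636 -0.005 -0.771]
fx along cradle [-0.7 -0.   1.2]
shift tool [ 0.0044 -0.0245  0.0225]
536 ((0.5301142930984497, -0.14526519179344177), (0.09069747477769852, 0.13315361738204956), 14.743855476379395)
-0.0643499659526348 0.010229086991524717
```

View pics/s4.png

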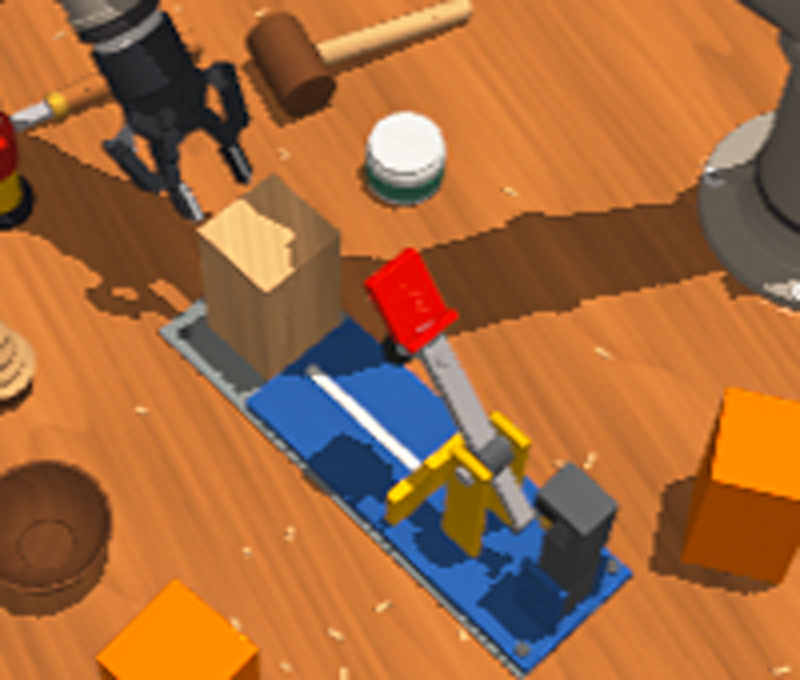

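The blank now stands square (about 14.7° against 15.2° for the bed) against the step. Pushing high.

```bash
python3 -m creep '[[[0,0,0,0.0015,-0.009,0.0075,0.05],[0,0,0,0.0015,-0.009,0.0075,0.05],[0,0,0,0,-0.009,0.0075,0.05],[0,0,0,0,-0.009,0.0075,0.05]]]'|grep force
python3 - <<'E'
from st import *
st([-.12,.008,.197])
c=cam('side'); save(c,'s5',(200,150,420,330),3.5)
E
```

```text
contact_force: [-0.2, -1.7, 4.6]
t 6.7 q [ 0.11  0.71  0.48  1.7  -0.75  1.46  1.2 ] p [ 0.5405 -0.1835  0.1946] F [-0.2 -1.7  4.6] w 0.59
cradle tcp [-0.104   0.0103  0.1946] tip [-0.0575  0.0099  0.1383] tool axes in cradle x [ 0.002 -1.     0.008] z [ 0.637 -0.005 -0.771]
fx along cradle [-1.6  0.7  4.6]
shift tool [ 0.0023  0.0108 -0.0121]
```

View pics/s5.png

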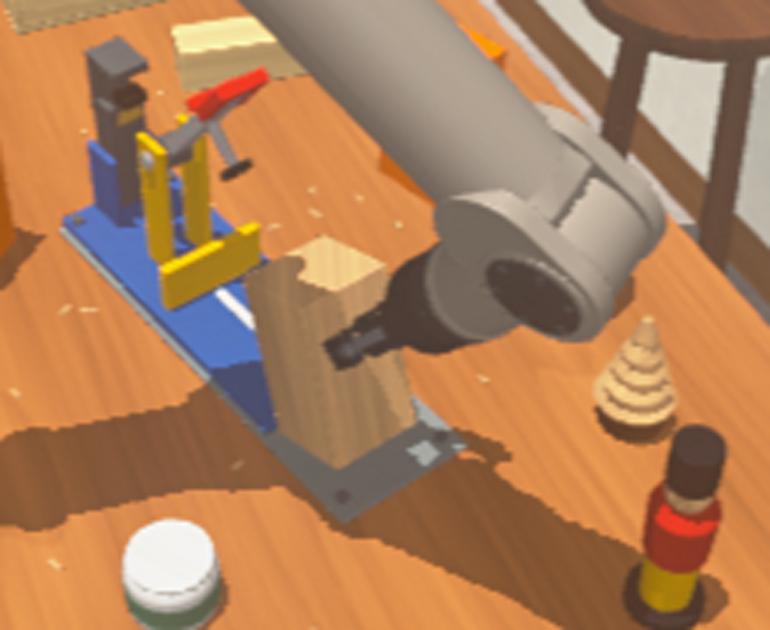

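The side view shows the blank leaning over the bed's edge at about 15–18°, with the fingertips at (345,345) on its back face. I'll keep pushing, rising a little as the face turns.

```bash
python3 -m creep '[[[0,0,0,0,-0.009,0.006,0.05],[0,0,0,0,-0.009,0.006,0.05],[0,0,0,0,-0.009,0.006,0.05],[0,0,0,0,-0.009,0.006,0.05]]]'|grep force
python3 - <<'E'
from st import *
st([-.12,.008,.197])
c=cam('side'); save(c,'s6',(200,150,420,330),3.5)
E
```

```text
contact_force: [0.0, 0.2, 0.5]
t 7.08 q [ 0.04  0.66  0.47  1.79 -0.77  1.41  1.17] p [ 0.5256 -0.1325  0.1966] F [0.  0.2 0.5] w 0.58
cradle tcp [-0.0509  0.0112  0.1966] tip [-0.0039  0.0114  0.1407] tool axes in cradle x [ 0.008 -1.     0.003] z [ 0.643  0.003 -0.766]
fx along cradle [ 0.2 -0.1  0.5]
shift tool [ 0.0026  0.0527 -0.0448]
```

View pics/s6.png

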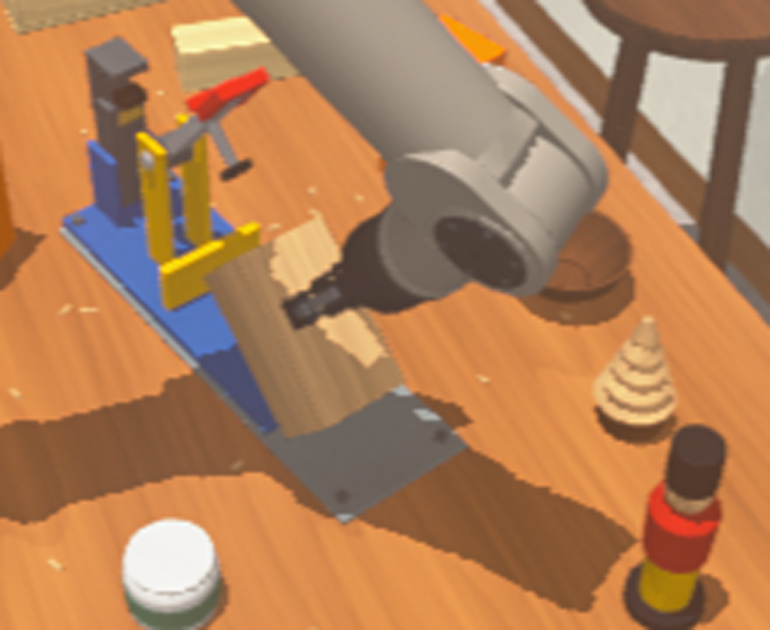

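```bash
python3 -m creep '[[[0,0,0,0,0,0,0.05],[0,0,0,0,0,0,0.05],[0,0,0,0,0,0,0.05],[0,0,0,0,0,0,0.05]]]'|grep force
python3 - <<'E'
from st import *
st([-.15,.008,.12])
c=cam('side'); save(c,'s7',(200,150,420,330),3.5)
E
```

```text
contact_force: [-0.1, -0.2, -0.5]
t 7.47 q [ 0.03  0.65  0.47  1.8  -0.77  1.41  1.17] p [ 0.5248 -0.1283  0.1966] F [-0.1 -0.2 -0.5] w 0.59
cradle tcp [-0.0466  0.0109  0.1966] tip [0.0006 0.0114 0.1409] tool axes in cradle x [ 0.013 -1.     0.002] z [ 0.646  0.007 -0.763]
fx along cradle [-0.1  0.2 -0.5]
shift tool [ 0.0014  0.1284 -0.0084]
```

View pics/s7.png

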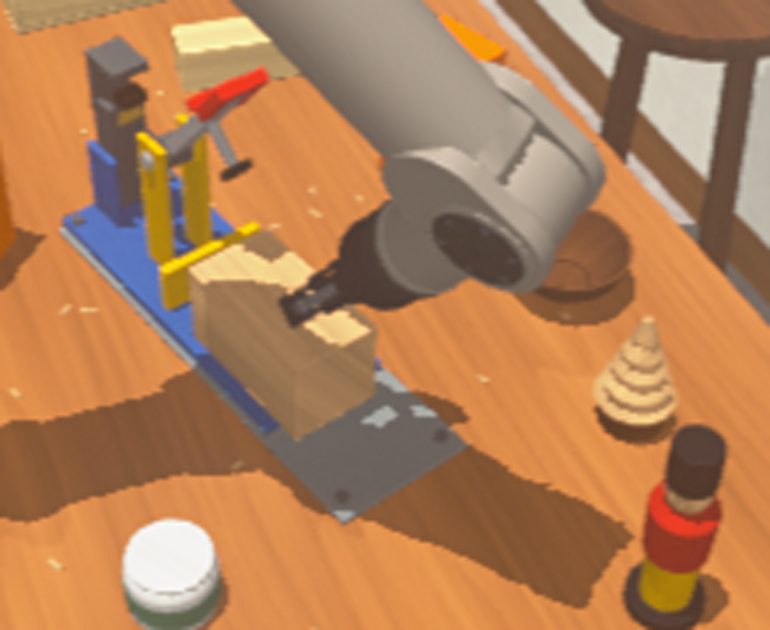

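The blank has tipped and lies on the bed, with its near end about 12 mm in front of the bed edge. I'll go back and down behind it, then push it home.

```bash
python3 -m creep '[[[0,0,0.005,0.001,0.016,-0.013,0.05],[0,0,0.005,0,0.024,-0.02,0.05],[0,0,0,0,0.016,-0.014,0.05],[0,0,0,0,0.012,0.014,0.05],[0,0,0,0,0.02,0.023,0.05],[0,0,0,0,0.012,0.015,0.05],[0,0,0,0,0,0,0.05]]]'|grep force
python3 - <<'E'
from st import *
st([-.06,.008,.115])
c=cam('scene'); save(c,'s8',(200,130,400,300),4); P=cloud(c)
top=(np.abs(P[...,2]-.105)<.006)&(P[...,0]>.4)&(P[...,0]<.65)&(P[...,1]>-.15)&(P[...,1]<0.12)&hsvm(c,(8,30,40),(30,190,255))
Q=P[top][:,:2].astype(np.float32); r=cv2.minAreaRect(Q); print(len(Q),r)
d=np.array([*r[0],0])-O; print(d@X,d@Y)
E
```

```text
contact_force: [-1.6, 0.6, 0.2]
t 8.1 q [ 0.16  0.83  0.46  1.67 -0.78  1.41  1.26] p [ 0.5475 -0.2061  0.1264] F [-1.6  0.6  0.2] w 0.59
cradle tcp [-0.1277  0.0096  0.1264] tip [-0.0808  0.0097  0.0705] tool axes in cradle x [ 0.002 -1.    -0.002] z [ 0.642  0.002 -0.767]
fx along cradle [1.  1.3 0.2]
shift tool [ 0.0017 -0.0445  0.0522]
856 ((0.501186728477478, -0.035086922347545624), (0.08988969027996063, 0.1642177551984787), 14.3670654296875)
0.049561977058351046 0.009056570518142003
```

View pics/s8.png

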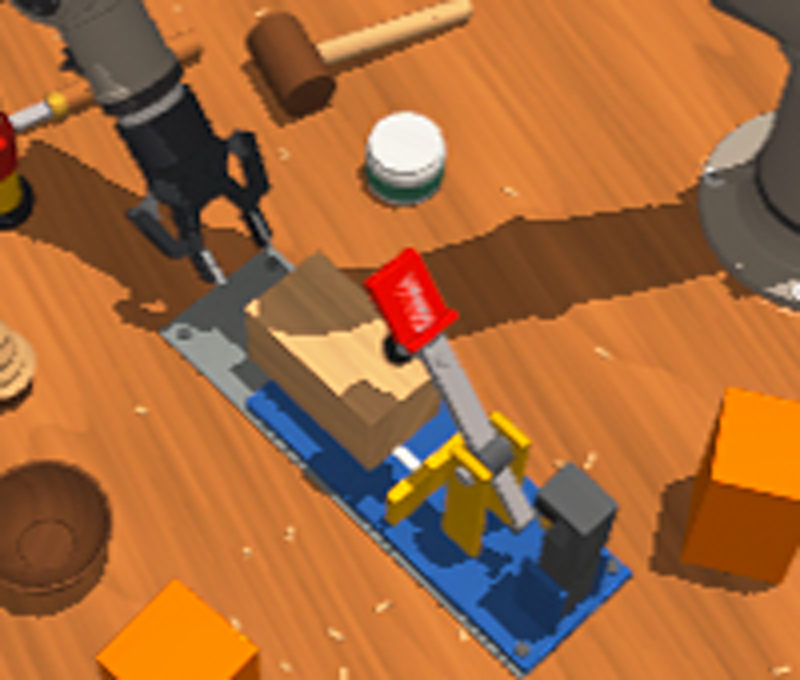

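```bash
python3 -m creep '[[[0,0,0,0,-0.008,0.018,0.05],[0,0,0,0,-0.013,0.011,0.05],[0,0,0,0,-0.0075,0.0065,0.05],[0,0,0,0,-0.0075,0.0065,0.05],[0,0,0,0,-0.0075,0.0065,0.05],[0,0,0,0,-0.006,0.005,0.05]]]'|grep force
python3 - <<'E'
from st import *
st([-.046,.008,.115])
E
```

```text
contact_force: [1.3, -2.3, -0.8]
t 8.65 q [ 0.07  0.77  0.44  1.8  -0.82  1.31  1.24] p [ 0.5299 -0.1388  0.1224] F [ 1.3 -2.3 -0.8] w 0.59
cradle tcp [-0.058   0.0088  0.1224] tip [-0.0117  0.0085  0.0659] tool axes in cradle x [-0.003 -1.     0.003] z [ 0.634 -0.004 -0.773]
fx along cradle [-2.5 -0.7 -0.8]
shift tool [ 0.0007 -0.0046  0.0133]
```

```bash
python3 -m creep '[[[0,0,0,0,-0.003,0.004,0.05],[0,0,0,0,-0.003,0.004,0.05]]]'|grep -E "force|pos"
python3 -m creep '[[[0,0,0,0,-0.003,0.003,0.05]]]'|grep -E "force|pos"
python3 -m creep '[[[0,0,0,0,-0.003,0.003,0.05]]]'|grep -E "force|pos"
python3 - <<'E'
from st import *
st([-.046,.008,.115])
E
```

```text
eef_pos: [0.5284, -0.1307, 0.1223]
contact_force: [1.8, -8.5, 5.7]
eef_pos: [0.5278, -0.1276, 0.1227]
contact_force: [0.7, -3.2, -1.1]
eef_pos: [0.527, -0.1241, 0.1228]
contact_force: [0.8, -4.3, 0.5]
t 8.98 q [ 0.05  0.75  0.44  1.83 -0.83  1.28  1.24] p [ 0.527  -0.1241  0.1228] F [ 0.8 -4.3  0.5] w 0.58
cradle tcp [-0.0431  0.0076  0.1228] tip [0.0026 0.0069 0.0659] tool axes in cradle x [-0.005 -1.     0.009] z [ 0.627 -0.011 -0.779]
fx along cradle [-4.3  0.4  0.5]
shift tool [-0.0004  0.0071  0.0043]
```

```bash
for i in 1 2; do :; done; python3 -m creep '[[[0,0,0,0,-0.003,0.0025,0.05]]]'|grep -E "force|pos"
python3 -m creep '[[[0,0,0,0,-0.003,0.0025,0.05]]]'|grep -E "force|pos"
python3 -m creep '[[[0,0,0,0,-0.003,0.0025,0.05]]]'|grep -E "force|pos"
python3 - <<'E'
from st import *
st([-.046,.008,.115])
c=cam('side'); save(c,'s9',(220,180,340,280),6)
E
```

```text
eef_pos: [0.5269, -0.1227, 0.123]
contact_force: [2.9, -16.3, 2.5]
eef_pos: [0.5266, -0.1225, 0.1234]
contact_force: [1.2, -14.7, 3.7]
eef_pos: [0.5264, -0.1223, 0.1238]
contact_force: [1.6, -12.7, 2.7]
t 9.23 q [ 0.04  0.74  0.44  1.85 -0.84  1.26  1.24] p [ 0.5264 -0.1223  0.1238] F [  1.6 -12.7   2.7] w 0.59
cradle tcp [-0.0413  0.0078  0.1238] tip [0.0033 0.0065 0.066 ] tool axes in cradle x [-0.012 -1.     0.014] z [ 0.61  -0.018 -0.792]
fx along cradle [-12.7   1.8   2.7]
shift tool [-0.0003  0.0092  0.0041]
```

View pics/s9.png

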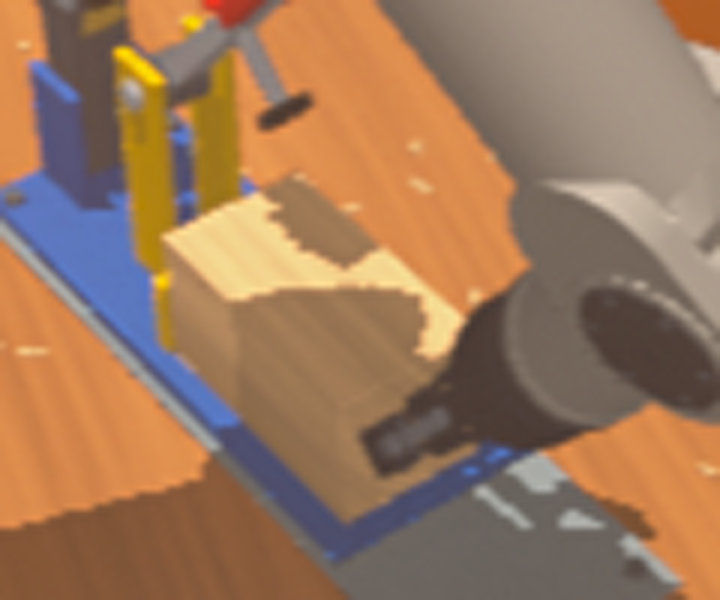

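The force rose to about 13–16 N without further motion, and the side view shows the blank's far end against the yellow stop, with its near end about 10 mm inside the bed edge. It's home. Now I'll retreat, rise, close the fingers and set the tool upright.

```bash
python3 -m creep '[[[0,0,0,0,0.008,-0.006,0.05],[0,0,0,0,0.016,-0.012,0.05],[0,0,0,0,0.016,-0.012,0.05],[0,0,0,0,-0.012,-0.016,0],[0,0,0,0,-0.02,-0.026,0],[0,0,0,0,-0.022,-0.029,0],[0,0,0,0,-0.022,-0.029,0],[0,0,0,0,-0.022,-0.029,0],[0,0,0,0,-0.022,-0.029,0],[0,0,0,0,-0.016,-0.02,0],[-0.06,0,0,0,0,0,0],[-0.11,0,0,0,0,0,0],[-0.11,0,0,0,0,0,0],[-0.11,0,0,0,0,0,0],[-0.11,0,0,0,0,0,0],[-0.11,0,0,0,0,0,0],[-0.05,0,0,0,0,0,0],[0,0,0,0,0,0,0]]]'|grep force
python3 - <<'E'
from st import *
o,M,p=st([.138,0,.42])
des=np.stack([-Y,-X,[0,0,-1]],1); print(R.from_matrix(M.T@des).as_rotvec().round(3))
c=cam('scene'); save(c,'s10',(200,130,400,300),4); P=cloud(c)
top=(np.abs(P[...,2]-.105)<.006)&(P[...,0]>.4)&(P[...,0]<.65)&(P[...,1]>-.15)&(P[...,1]<0.12)&hsvm(c,(8,30,40),(30,190,255))
Q=P[top][:,:2].astype(np.float32); r=cv2.minAreaRect(Q); print(len(Q),r)
d=np.array([*r[0],0])-O; print(d@X,d@Y)
E
```

```text
contact_force: [-0.5, -0.2, -0.8]
t 10.78 q [-0.36  0.27  0.68  1.81 -0.2   1.13  0.66] p [ 0.5348 -0.1685  0.3577] F [-0.5 -0.2 -0.8] w -0.0
cradle tcp [-0.088   0.0118  0.3577] tip [-0.0879  0.0114  0.2847] tool axes in cradle x [-0.004 -1.     0.006] z [ 0.002 -0.006 -1.   ]
fx along cradle [-0.   0.5 -0.8]
shift tool [ 0.0114 -0.2262 -0.0618]
[-0.002 -0.006 -0.004]
804 ((0.49326783418655396, 0.005046553909778595), (0.08958198130130768, 0.16284891963005066), 14.6499662399292)
0.09036452445954085 0.0061039115668594995
```

View pics/s10.png

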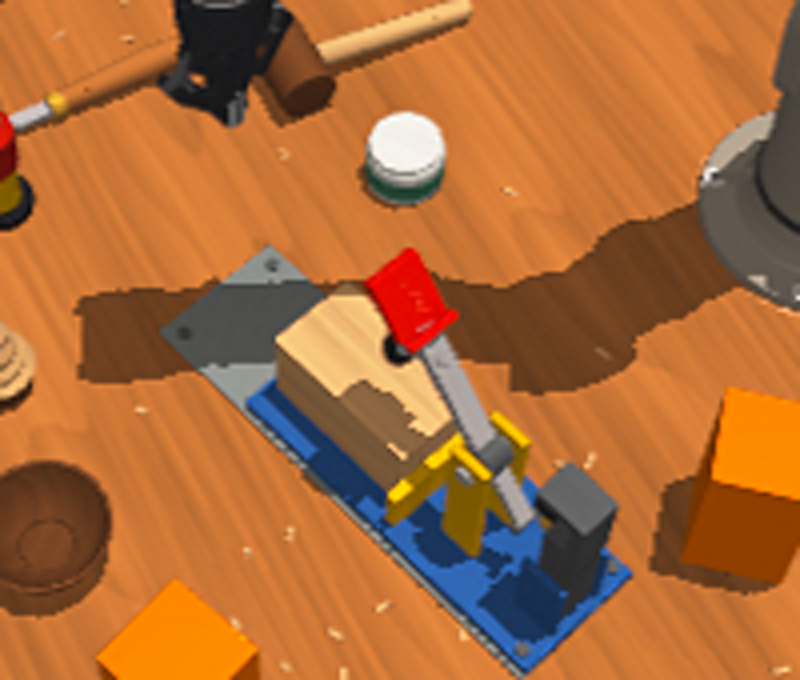

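The blank measures x = 90.4 mm, 0.5° from square within noise, and the lever is still up. I'll move above the pad.

```bash
python3 -m creep '[[[0,0,0,0,0,-0.02,0],[0,0,0,0,0,-0.038,0],[0,0,0,0.001,-0.012,-0.012,0],[0,0,0,0.002,-0.03,0,0],[0,0,0,0.002,-0.036,0,0],[0,0,0,0.002,-0.036,0,0],[0,0,0,0.002,-0.036,0,0],[0,0,0,0.002,-0.036,0,0],[0,0,0,0,-0.026,0,0],[0,0,0,0,-0.012,0,0],[0,0,0,0,0,0,0]]]'|grep force
python3 - <<'E'
from st import *
o,M,p=st([.138,0,.365])
des=np.stack([-Y,-X,[0,0,-1]],1); print(R.from_matrix(M.T@des).as_rotvec().round(3))
c=cam('side'); save(c,'s11',(190,120,310,220),6)
E
```

```text
contact_force: [-0.1, -0.2, -0.6]
t 11.75 q [-0.72  0.05  0.52  1.83 -0.05  1.28  0.07] p [0.4824 0.0541 0.4332] F [-0.1 -0.2 -0.6] w 0.0
cradle tcp [0.1405 0.0037 0.4332] tip [0.1427 0.0048 0.3603] tool axes in cradle x [-0.02  -1.    -0.016] z [ 0.03   0.016 -0.999]
fx along cradle [-0.1  0.2 -0.6]
shift tool [0.0048 0.0045 0.0681]
[-0.03   0.016 -0.02 ]
```

View pics/s11.png

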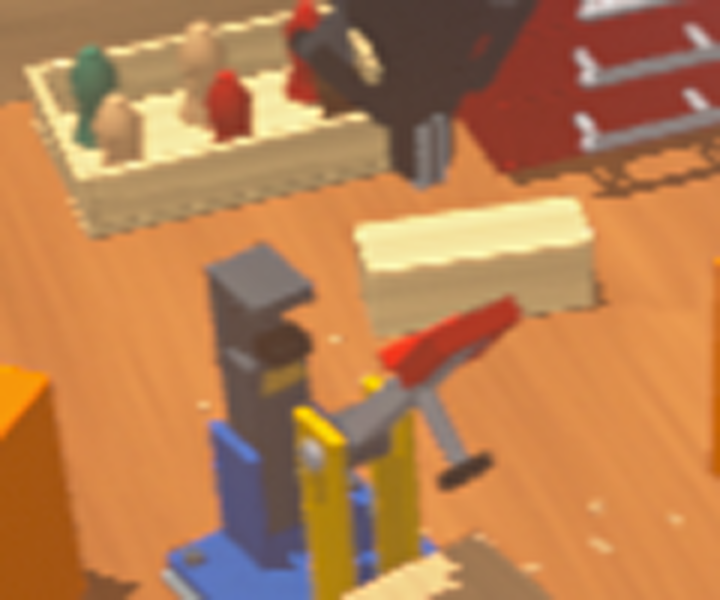

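```bash
python3 -m creep '[[[-0.03,0.016,-0.02,0.002,0.002,0.02,0],[0,0,0,0.002,0.002,0.03,0],[0,0,0,0,0,0.012,0],[0,0,0,0,0,0,0]]]'|grep force
python3 -c "
from st import *
st([.138,0,.357])"
python3 -m creep '[[[0,0,0,0,0,0.005,0]]]'|grep -E 'force|pos'
python3 -m creep '[[[0,0,0,0,0,0.003,0]]]'|grep -E 'force|pos'
python3 -c "
from st import *
st([.138,0,.357])"
```

```text
contact_force: [-0.5, -0.4, 0.4]
t 12.13 q [-0.7   0.1   0.53  1.93 -0.06  1.13  0.11] p [0.4891 0.0432 0.3701] F [-0.5 -0.4  0.4] w -0.0
cradle tcp [0.1283 0.     0.3701] tip [1.283e-01 1.000e-04 2.971e-01] tool axes in cradle x [-0.01 -1.   -0.  ] z [-0.  0. -1.]
fx along cradle [-0.3  0.6  0.4]
shift tool [-0.0001 -0.0097  0.0131]
eef_pos: [0.4896, 0.0413, 0.3654]
contact_force: [-0.4, 0.9, 4.3]
eef_pos: [0.49, 0.0401, 0.3626]
contact_force: [-0.9, 0.9, 3.9]
t 12.3 q [-0.7   0.11  0.54  1.94 -0.06  1.11  0.12] p [0.49   0.0401 0.3626] F [-0.9  0.9  3.9] w 0.0
cradle tcp [ 0.125  -0.      0.3626] tip [1.250e-01 1.000e-04 2.896e-01] tool axes in cradle x [-0.015 -1.    -0.001] z [-0.     0.001 -1.   ]
fx along cradle [1.1 0.7 3.9]
shift tool [-0.0002 -0.013   0.0056]
```

Contact at about 4 N, but the tool drifted to x = 125 mm, near the pad's free edge. I'll lift slightly, re-centre and press again.

```bash
python3 -m creep '[[[0,0,0,0,0,-0.012,0],[0,0,0.012,0,-0.013,0,0],[0,0,0,0,0,0,0]]]'|grep force
python3 -c "
from st import *
st([.138,0,.37])"
```

```text
contact_force: [-0.2, -0.0, -0.0]
t 12.55 q [-0.71  0.09  0.53  1.92 -0.05  1.14  0.07] p [0.4876 0.0503 0.376 ] F [-0.2 -0.  -0. ] w -0.0
cradle tcp [ 0.1355 -0.0004  0.376 ] tip [ 1.356e-01 -3.000e-04  3.030e-01] tool axes in cradle x [-0.033 -0.999 -0.001] z [ 0.001  0.001 -1.   ]
fx along cradle [ 0.   0.2 -0. ]
shift tool [-0.0005 -0.0025  0.006 ]
```

```bash
python3 -m creep '[[[0,0,-0.03,0,-0.004,0.008,0],[0,0,0,0,-0.002,0.006,0],[0,0,0,0,0,0.004,0]]]'|grep -E 'force'
python3 -c "
from st import *
st([.138,0,.357])"
```

```text
contact_force: [0.2, 0.2, -0.1]
t 12.8 q [-0.71  0.11  0.52  1.95 -0.06  1.1   0.1 ] p [0.4875 0.0548 0.3586] F [ 0.2  0.2 -0.1] w 0.0
cradle tcp [ 0.1399 -0.0015  0.3586] tip [ 0.14   -0.0017  0.2856] tool axes in cradle x [-0.001 -1.     0.003] z [ 0.001 -0.003 -1.   ]
fx along cradle [ 0.1 -0.2 -0.1]
shift tool [-0.0015  0.0019  0.0016]
```

```bash
python3 -m creep '[[[0,0,0,-0.001,0.001,0.005,0],[0,0,0,0,0.002,0.005,0]]]'|grep -E 'force'
python3 -c "
from st import *
st([.138,0,.357])"
```

```text
contact_force: [-1.4, 1.6, 6.2]
t 12.97 q [-0.71  0.12  0.53  1.96 -0.07  1.07  0.12] p [0.4873 0.0515 0.3475] F [-1.4  1.6  6.2] w 0.0
cradle tcp [ 0.1367 -0.0004  0.3475] tip [ 0.1368 -0.0006  0.2745] tool axes in cradle x [ 0.    -1.     0.003] z [ 0.001 -0.003 -1.   ]
fx along cradle [1.9 0.9 6.2]
shift tool [-0.0004 -0.0013 -0.0095]
```

```bash
python3 -m creep '[[[0,0,0,0,0.0065,0.005,0],[0,0,0,0,0.0065,0.005,0],[0,0,0,0,0.006,0.0055,0]]]'|grep -E 'force'
python3 -c "
from st import *
st()
c=cam('side'); save(c,'s12',(190,120,310,220),6)"
```

```text
contact_force: [-2.2, 3.7, 4.8]
t 13.22 q [-0.67  0.15  0.54  1.98 -0.1   1.04  0.18] p [0.4921 0.0345 0.3307] F [-2.2  3.7  4.8] w -0.01
cradle tcp [ 0.1191 -0.0006  0.3307] tip [ 0.1195 -0.0007  0.2577] tool axes in cradle x [ 0.003 -1.     0.002] z [ 0.005 -0.002 -1.   ]
fx along cradle [4.2 1.1 4.8]
```

View pics/s12.png

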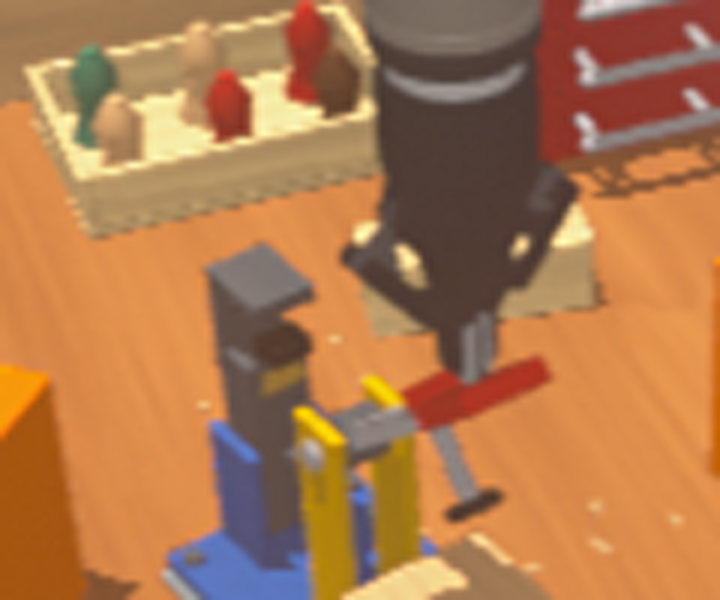

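The finger sits mid-pad at picture (470,375), the lever is moving, and the force is along the pad normal. Following the arc.

```bash
python3 -m creep '[[[0,0,0,0,0.0054,0.006,0],[0,0,0,0,0.005,0.006,0]]]'|grep -E 'force|pos'
python3 -m creep '[[[0,0,0,0,0.0045,0.0065,0],[0,0,0,0,0.0042,0.0065,0]]]'|grep -E 'force|pos'
python3 -c "
from st import *
st()"
```

```text
eef_pos: [0.495, 0.0237, 0.3175]
contact_force: [-2.1, 4.1, 5.1]
eef_pos: [0.4974, 0.015, 0.304]
contact_force: [-3.1, 4.6, 6.3]
t 13.6 q [-0.63  0.19  0.55  2.   -0.13  0.98  0.25] p [0.4974 0.015  0.304 ] F [-3.1  4.6  6.3] w -0.0
cradle tcp [ 0.0989 -0.0005  0.304 ] tip [ 0.0994 -0.0006  0.231 ] tool axes in cradle x [ 0.002 -1.     0.001] z [ 0.007 -0.001 -1.   ]
fx along cradle [5.3 1.8 6.3]
```

```bash
python3 -m creep '[[[0,0,0,0,0.003,0.007,0]]]'|grep -E 'force|pos'
python3 -m creep '[[[0,0,0,0,0.003,0.007,0]]]'|grep -E 'force|pos'
python3 -m creep '[[[0,0,0,0,0.0025,0.007,0]]]'|grep -E 'force|pos'
python3 -c "
from st import *
st()"
```

```text
eef_pos: [0.4984, 0.0114, 0.2968]
contact_force: [-2.4, 0.5, 7.7]
eef_pos: [0.4994, 0.0078, 0.2896]
contact_force: [-3.5, 3.5, 6.9]
eef_pos: [0.5002, 0.0049, 0.2825]
contact_force: [-3.5, 3.0, 7.4]
t 13.85 q [-0.6   0.23  0.55  2.02 -0.16  0.93  0.3 ] p [0.5002 0.0049 0.2825] F [-3.5  3.   7.4] w 0.0
cradle tcp [ 0.0884 -0.0005  0.2825] tip [ 0.0888 -0.0006  0.2095] tool axes in cradle x [ 0.001 -1.     0.002] z [ 0.006 -0.002 -1.   ]
fx along cradle [3.8 2.5 7.4]
```

```bash
python3 -m creep '[[[0,0,0,0,0.002,0.006,0]]]'|grep -E 'force|pos'
python3 -m creep '[[[0,0,0,0,0.0015,0.005,0]]]'|grep -E 'force|pos'
python3 -m creep '[[[0,0,0,0,0.0013,0.005,0]]]'|grep -E 'force|pos'
python3 -m creep '[[[0,0,0,0,0.0012,0.005,0]]]'|grep -E 'force|pos'
```

```text
eef_pos: [0.5008, 0.0025, 0.2762]
contact_force: [-3.4, 4.6, 6.4]
eef_pos: [0.5013, 0.0008, 0.2709]
contact_force: [-3.6, 4.1, 6.7]
eef_pos: [0.5017, -0.0007, 0.2657]
contact_force: [-3.0, 3.6, 8.4]
eef_pos: [0.5021, -0.002, 0.2606]
contact_force: [-5.8, 4.6, 13.6]
```

```bash
python3 -m creep '[[[0,0,0,0,0.0008,0.004,0]]]'|grep -E 'force|pos'
python3 -m creep '[[[0,0,0,0,0.0007,0.004,0]]]'|grep -E 'force|pos'
python3 -m creep '[[[0,0,0,0,0.0006,0.004,0]]]'|grep -E 'force|pos'
python3 -m creep '[[[0,0,0,0,0.0005,0.004,0]]]'|grep -E 'force|pos'
```

```text
eef_pos: [0.5024, -0.0028, 0.2569]
contact_force: [-6.2, 4.5, 17.6]
eef_pos: [0.5027, -0.0035, 0.2536]
contact_force: [-7.3, 4.4, 19.9]
eef_pos: [0.5029, -0.0042, 0.2504]
contact_force: [-7.4, 4.5, 21.9]
eef_pos: [0.5031, -0.0048, 0.2475]
contact_force: [-9.0, 3.8, 23.4]
```

The force is rising with diminishing slope, about 24 N. I'll look before going on.

```bash
python3 -c "
from st import *
st()
c=cam('side'); save(c,'s13',(190,120,310,220),6)
c=cam('scene'); save(c,'s13b',(250,180,370,280),6)"
```

```text
t 14.52 q [-0.56  0.29  0.54  2.04 -0.21  0.86  0.36] p [ 0.5031 -0.0048  0.2475] F [-9.   3.8 23.4] w 0.0
cradle tcp [ 0.0783 -0.0008  0.2475] tip [ 0.0792 -0.0008  0.1745] tool axes in cradle x [-0. -1.  0.] z [ 0.012 -0.    -1.   ]
fx along cradle [ 6.   7.7 23.4]
```

View pics/s13.png

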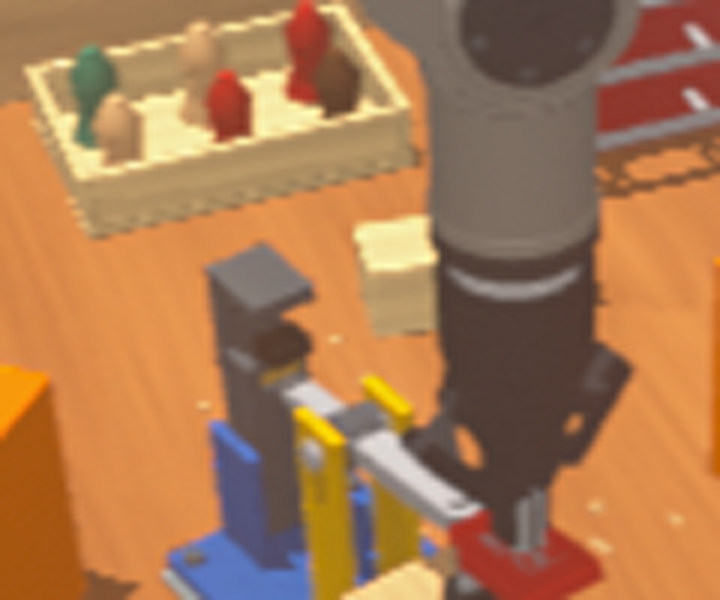

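View pics/s13b.png

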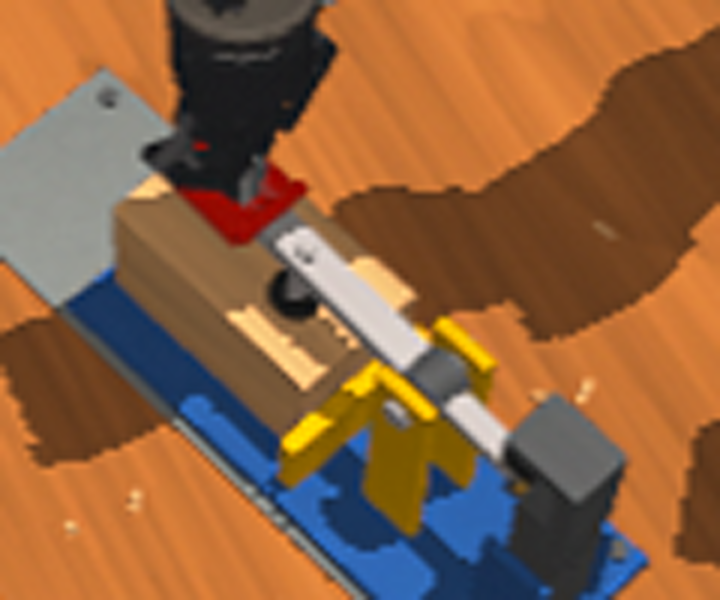

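The foot is now on the blank and the lever tail is at the pawl, not yet caught. I'll continue in small steps, easing off the sideways load.

```bash
python3 -m creep '[[[0,0,0,-0.0008,0.0002,0.003,0]]]'|grep -E 'force|pos'
python3 -m creep '[[[0,0,0,-0.0004,0.0002,0.004,0]]]'|grep -E 'force|pos'
python3 -m creep '[[[0,0,0,0,0.0002,0.004,0]]]'|grep -E 'force|pos'
```

```text
eef_pos: [0.503, -0.0051, 0.2458]
contact_force: [-7.6, 4.9, 26.0]
eef_pos: [0.5031, -0.0055, 0.2432]
contact_force: [-7.3, 3.3, 17.3]
eef_pos: [0.5032, -0.006, 0.2401]
contact_force: [-5.7, 2.8, 14.2]
```

Past the pawl peak: 26 N, then easing to 14 N. Continuing about 0.2 rad more.

```bash
python3 -m creep '[[[0,0,0,0,0.0002,0.004,0]]]'|grep -E 'force|pos'
python3 -m creep '[[[0,0,0,0,0.0002,0.004,0]]]'|grep -E 'force|pos'
python3 -m creep '[[[0,0,0,0,0,0.004,0]]]'|grep -E 'force|pos'
python3 -m creep '[[[0,0,0,0,0,0.004,0]]]'|grep -E 'force|pos'
```

```text
eef_pos: [0.5032, -0.0064, 0.2368]
contact_force: [-5.1, 4.8, 13.1]
eef_pos: [0.5033, -0.0067, 0.2334]
contact_force: [-5.2, 4.5, 13.4]
eef_pos: [0.5033, -0.0069, 0.2299]
contact_force: [-4.8, 3.8, 14.5]
eef_pos: [0.5033, -0.0071, 0.2265]
contact_force: [-4.7, 3.6, 14.6]
```

```bash
python3 -m creep '[[[0,0,0,0,0,0.003,0]]]'|grep -E 'force|pos'
python3 -m creep '[[[0,0,0,0,0,0.003,0]]]'|grep -E 'force|pos'
python3 -c "
from st import *
st()"
```

```text
eef_pos: [0.5034, -0.0071, 0.224]
contact_force: [-4.8, 5.1, 14.5]
eef_pos: [0.5034, -0.0072, 0.2215]
contact_force: [-5.1, 3.8, 14.4]
t 15.37 q [-0.53  0.33  0.52  2.07 -0.25  0.81  0.41] p [ 0.5034 -0.0072  0.2215] F [-5.1  3.8 14.4] w 0.0
cradle tcp [ 0.0758 -0.0005  0.2215] tip [ 0.0772 -0.0006  0.1485] tool axes in cradle x [-0.001 -1.     0.002] z [ 0.019 -0.002 -1.   ]
fx along cradle [ 5.   3.9 14.4]
```

```bash
python3 -m creep '[[[0,0,0,0,0,0.003,0]]]'|grep -E 'force|pos'
python3 -m creep '[[[0,0,0,0,-0.0002,0.003,0]]]'|grep -E 'force|pos'
python3 -m creep '[[[0,0,0,0,-0.0002,0.003,0]]]'|grep -E 'force|pos'
python3 -c "
from st import *
c=cam('side'); save(c,'s14',(190,120,310,220),6)"
```

```text
eef_pos: [0.5035, -0.0072, 0.2191]
contact_force: [-4.7, 4.1, 16.2]
eef_pos: [0.5035, -0.0072, 0.2167]
contact_force: [-5.9, 3.0, 16.4]
eef_pos: [0.5035, -0.0072, 0.2145]
contact_force: [-6.3, 3.4, 16.4]
```

View pics/s14.png

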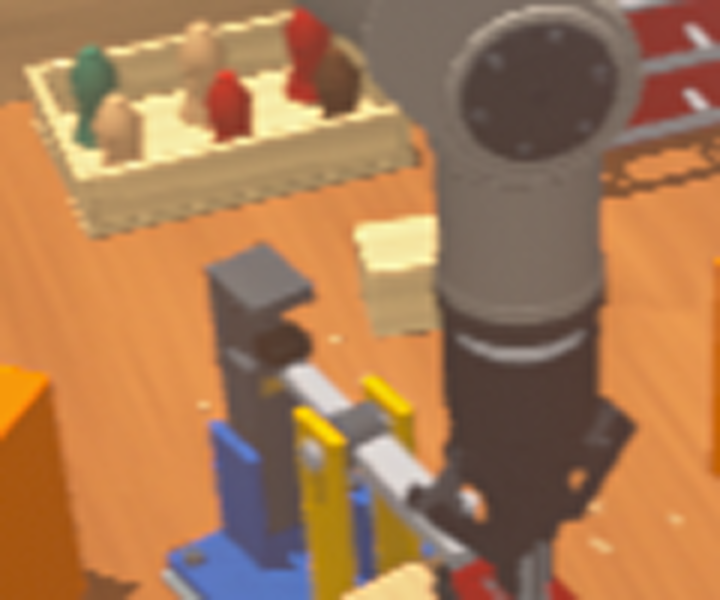

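```bash
python3 -m creep '[[[0,0,0,0,-0.0002,0.003,0]]]'|grep -E 'force|pos'
python3 -m creep '[[[0,0,0,0,-0.0002,0.003,0]]]'|grep -E 'force|pos'
python3 -c "
from st import *
c=cam('scene'); save(c,'s15',(290,210,390,290),7)"
```

```text
eef_pos: [0.5035, -0.0071, 0.2121]
contact_force: [-6.1, 4.1, 18.3]
eef_pos: [0.5035, -0.007, 0.2101]
contact_force: [-8.0, 4.2, 24.1]
```

View pics/s15.png

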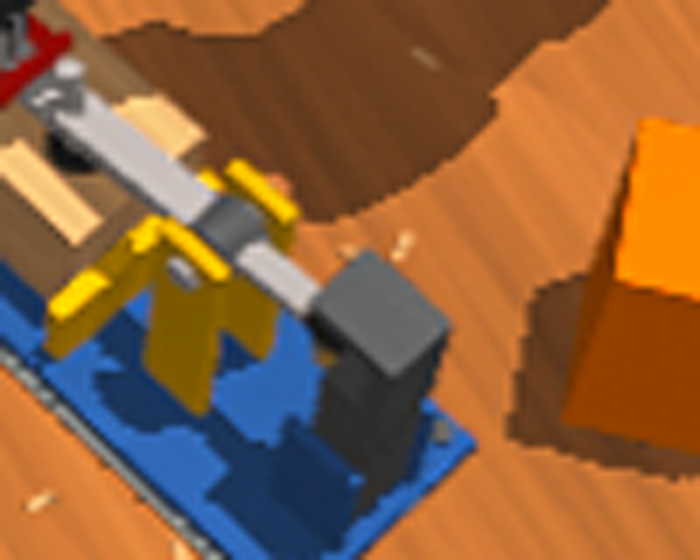

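The force now climbs about 3 N/mm, so the lever is on the rubber buffer and past the catch point. I'll ease off gradually and see whether the lever stays.

```bash
python3 -m creep '[[[0,0,0,0,0,-0.004,0]]]'|grep -E 'force|pos'
python3 -m creep '[[[0,0,0,0,0,-0.004,0]]]'|grep -E 'force|pos'
python3 -m creep '[[[0,0,0,0,0,-0.004,0]]]'|grep -E 'force|pos'
python3 -m creep '[[[0,0,0,0,0,-0.004,0]]]'|grep -E 'force|pos'
```

```text
eef_pos: [0.5035, -0.0073, 0.2145]
contact_force: [-4.5, 3.2, 13.1]
eef_pos: [0.5036, -0.0076, 0.2193]
contact_force: [-3.9, 4.6, 12.9]
eef_pos: [0.5037, -0.0081, 0.2236]
contact_force: [0.5, 1.6, 0.7]
eef_pos: [0.5037, -0.0092, 0.2277]
contact_force: [-0.5, 0.3, 0.6]
```

```bash
python3 -m creep '[[[0,0,0,0,0,-0.004,0]]]'|grep -E 'force|pos'
python3 -m creep '[[[0,0,0,0,0,-0.004,0]]]'|grep -E 'force|pos'
```

```text
eef_pos: [0.5037, -0.0102, 0.2316]
contact_force: [-1.0, -0.6, -0.9]
eef_pos: [0.5036, -0.0112, 0.2356]
contact_force: [0.1, 0.5, 0.5]
```

At z ≈ 0.221 the force dropped to zero and stayed there, so the lever is held. I'll retreat straight up and check.

```bash
python3 -m creep '[[[0,0,0,0,0,-0.02,0],[0,0,0,0,0,-0.035,0],[0,0,0,0,0,-0.035,0],[0,0,0,0,0,-0.035,0],[0,0,0,0,0,-0.02,0],[0,0,0,0,0.02,-0.01,0],[0,0,0,0,0.035,0,0],[0,0,0,0,0.035,0,0],[0,0,0,0,0.035,0,0],[0,0,0,0,0.02,0,0],[0,0,0,0,0,0,0],[0,0,0,0,0,0,0]]]'
python3 - <<'E'
from st import *
st()
c=cam('scene'); save(c,'s16',(200,130,400,300),4); P=cloud(c)
z=P[...,2]
top=(np.abs(z-.105)<.004)&(P[...,0]>.4)&(P[...,0]<.65)&(P[...,1]>-.15)&(P[...,1]<0.12)&hsvm(c,(8,30,40),(30,190,255))
Q=P[top][:,:2].astype(np.float32); r=cv2.minAreaRect(Q); print(len(Q),r)
d=np.array([*r[0],0])-O; print('blank',d@X,d@Y)
red=(hsvm(c,(0,180,60),(6,255,255))|hsvm(c,(174,180,60),(180,255,255)))&(z>.1)&(z<.33)&(P[...,1]<.2)&(P[...,1]>-.2)&(P[...,0]>.3)&(P[...,0]<.62)
q=P[red]; d=q.mean(0)-O; print('pad',d@X,d@Y,q.mean(0)[2])
c=cam('side'); save(c,'s17',(190,120,350,290),4)
E
```

```text
t: 17.38
eef_pos: [0.542, -0.1651, 0.3951]
tool_rot: [-0.006, 0.991, 0.131, -0.003]
contact_force: [-0.4, 0.7, -0.3]
gripper_width: 0.001
t 17.38 q [-0.36  0.26  0.68  1.73 -0.18  1.22  0.63] p [ 0.542  -0.1651  0.3951] F [-0.4  0.7 -0.3] w 0.0
cradle tcp [-0.0867  0.004   0.3951] tip [-0.0858  0.0043  0.3221] tool axes in cradle x [-0.004 -1.    -0.004] z [ 0.012  0.004 -1.   ]
fx along cradle [ 0.8  0.2 -0.3]
451 ((0.49261021614074707, 0.005481839179992676), (0.08898469805717468, 0.16059713065624237), 15.095108985900879)
blank 0.09095794603347779 0.006623378151035326
pad 0.07322442570238173 -0.002470763534959809 0.14897742328652488
```

View pics/s16.png

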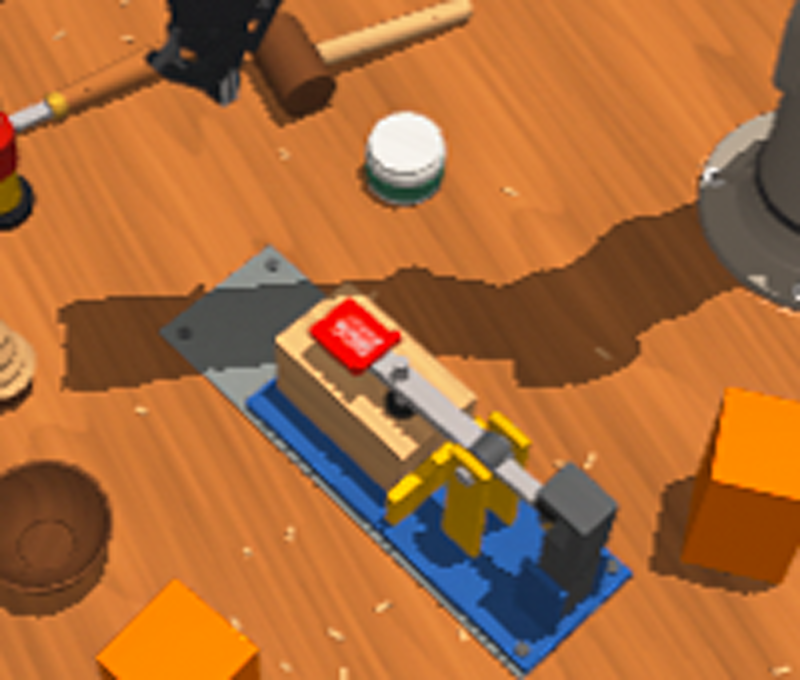

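View pics/s17.png

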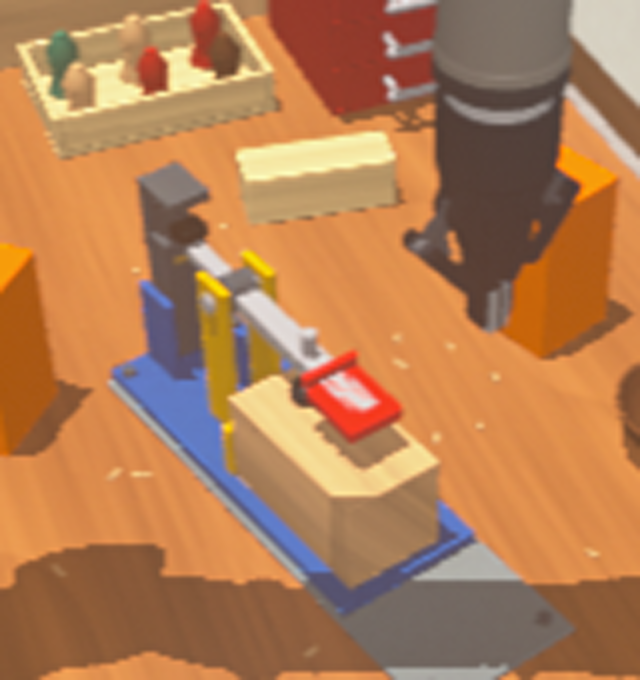

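The lever stays down on the blank with the hand clear. The blank is at x = 91 mm and 15.1° (bed 15.15°), the pad is at z = 0.149 (joint about 0.93), and nothing else has moved. Handing in.

```bash
python3 -c "
from station import hand_in; print(hand_in())"
```

```text
the job is handed in; nothing more can be done
None
```

The blank lies on its side on the bed, home against the yellow stop. The lever is caught and holding it clamped by itself. I handed the job in at about 17.5 s of robot time.

- **Blank:** I slid it to the step, tipped it over the bed edge, and pushed it home with at most about 20 N. In the last images its centre is at x ≈ 91 mm (home is 90). It is square to the bed within measurement noise and about 7 mm off the middle line.
- **Lever:** I pressed it past the pawl and onto the rubber buffer. The peak reading was about 27 N, against the 45 N limit but above the 10–18 N you gave for the pawl. When I eased off, the force dropped to zero and the lever stayed down. It rests at roughly 0.93 rad with the foot on the blank and the hand clear.
- **Other things on the bench:** I did not touch any of them, and none looks moved in the last pictures, which do not show the whole bench. The arm passed close above the soldier; the nearest arm surfaces measured roughly 0.2 m above the bench, and the soldier is 190 mm tall.

**Unexpected readings:**
- A force of about 62 N showed during a fast wrist tilt in free air. It was gone on the next reading, so I took it as an acceleration effect.
- Joint 6 read 1.92 rad, the end of its range, at that same moment, then came back.
- My first touch on the pad was near its free edge, so I lifted and re-centred before pressing.

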